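# Set out the box-room shelf for a dice game

### The arm

A 6-joint arm with a two-finger parallel gripper is mounted at the origin on the work surface. World frame = base frame: x ahead of the robot, y to its left, z up, the work surface at z = 0. Lengths are in m, angles in rad, forces in N, time in s.
With the tool pointing down it reaches from about 0.425 to 0.95 m from the base axis. Payload 3.5 kg.
Tool frame: the origin (TCP) lies on the mounting face of the last link; the fingertips stand 173 mm ahead of it and the grasp point (between the pads) lies 155 mm ahead of it; z points along the fingers, x is the direction in which the jaws open and shut, and the axes are right-handed (so a half turn about z gives the same grasp; the last joint's range is limited). The gripper opens to 85 mm and grips with 20 to 120 N. Pads are 22 mm wide; open, the fingers measure 114 mm over their backs; the gripper's body (76 mm by 85 mm) begins 54 mm behind the grasp point. The pads swing forward as they close: fully open they stand 13 mm farther back than shut.
Start: joints at [1.175, 0.286, 1.577, -0, 1.279, -0.15], TCP at [0.164, 0.655, 0.405] pointing down, gripper open.
Joint ranges: [-2.77, 2.77], [-0.9, 2.22], [0.21, 2.48], [-1.53, 4.67], [0.24, 2.81], [-2.84, 2.84]. Speed limits (rad/s): [2.79, 2.79, 3.14, 3.14, 3.14, 3.14].

### API

Orientations are given as a unit quaternion [x, y, z, w].
In Python, from plant import get_state, read_camera, sign_off gives the robot as it stands.
- The arm moves only by the shell command python3 -m jog 'ROWS' [FORCE]. ROWS is JSON, a list of rows, each an object of numbers: "grip": the closure, from 0 (fully open) to 1 (shut); "x", "y", "z": the shift along the tool's x, y, z in mm; "rx", "ry", "rz": the turn, a rotation vector about the tool's x, y, z in degrees. A call has 1 to 8 rows; each row shifts and turns the commanded pose from where the row before left it, along the tool's axes as they then stand; what a row does not reach is not made up. A row lasts 1/12 s, in which the tool goes at most 41.7 mm and 7.16 degrees, less where a joint would pass 70% of its speed; a pose out of reach is approached as far as the arm can. A call with a gripper value outside its range is refused whole. The fingers move at their own pace and stop on an object; FORCE is the grip in N (left out, the last holds). Time passes only in rows, so rows that do not move let the fingers close. It gives the time, the measured TCP pose, the force and the opening at its end, in the units of the state.
- get_state(): the state, without advancing time (a new reading comes with each control period).
- read_camera(name): name is "scene" or "top" or "wrist"; returns a dict with "frame" (384x512x3 uint8, red, green, blue), "intrinsics" (3x3 intrinsics, pixels), "k1" (the pictures are not rectified: a ray, as slopes to the right and down, at radius r is drawn at 1 + k1 r^2 times it, then the intrinsics apply), "R" (3x3) and "t" (3): a world point X has camera coordinates R X + t. Camera axes: x right, y down, z forward; pixel columns grow to the right and rows downward; lengths in m; the calibration is good to about 2 mm. A picture is of the moment at which its call begins. There is no depth.
- sign_off(): hands the job in, once; it reports no verdict.
The state is a dict: "time": time; "qpos": joint angles; "dq": joint speeds; "joint_efforts": joint torques, N m; "eef_pos": TCP position; "tcp_rot": TCP orientation; "contact_force": force on the tool from outside, world axes, zero at the start; "wrist_torque": the same for the moment, N m; "opening": opening from 0.0 (shut) to 1.0 (fully open).
Only numpy, scipy, OpenCV 4.12 (cv2) and the standard library are available. Lean on these libraries where they do the work, as an engineer would, in place of code of your own. Each camera call takes 0.05 s, during which the arm holds its last target.

### The job

Set the shelf out for a dice game: stand the walnut die on the pencil tin's lid midway between the eraser and the sharpener, the yellow timer upright on the middle of the slate coaster, and the blue die on the middle of the folded green mat. Stand the red die on the shelf off the middle of the coaster's left-hand edge (left as seen from the robot's base), about a finger's width clear of it. The coaster and the mat are occupied at first, so pick a workable order; keep the timer upright throughout and leave the eraser, the sharpener and the small jar where they are.

Things in the scene. Friction and masses are not known exactly. Their poses are not given: they have to be found in the camera images.
- walnut_die: chunky wooden die in dark brown walnut with white pips, a 40 mm cube, 30 to 65 g; its origin is at the cube's CENTRE, axes along its edges. Starts on the slate coaster. Goes on the tin's lid.
- timer: yellow plastic press-button timer: housing 56 mm (its x) by 76 mm (its y) by 34 mm high, with a rigid red button (34 mm across, 8 mm high, overall height 42 mm) and a small display on top; 80 to 170 g. Origin at the centre of the underside, z up. Grip it across the 56 mm. Starts standing on the green mat. Goes on the coaster.
- blue_die: chunky wooden die stained blue with white pips, a 40 mm cube, 30 to 65 g; its origin is at the cube's CENTRE, axes along its edges. Starts on the bare shelf. Goes on the mat.
- red_die: chunky wooden die stained red with white pips, a 40 mm cube, 30 to 65 g; its origin is at the cube's CENTRE, axes along its edges. Starts on the bare shelf. Goes to the left of the coaster, on the bare shelf.
- coaster: dark grey square slate coaster, 90 x 90 x 6 mm, fixed to the shelf. Origin at the centre of the underside; x points roughly away from the robot, and y roughly to the robot's left (turned at most 0.2 rad), so its left-hand edge is at y = +45 mm.
- mat: green silicone rolling mat folded into a square pad, 120 x 120 x 8 mm, firm, fixed to the shelf. Origin at the centre of the underside, z up.
- tin: closed aluminium pencil tin, 60 mm (its x) by 190 mm (its y) by 25 mm high, flat hinged lid on top (stays shut), fixed to the shelf. Origin at the centre of the underside, x roughly away from the robot, y roughly to its left (turned at most 0.35 rad), z up: the lid's upper face is at z = 25 mm. The eraser and the sharpener lie on the lid about 65 mm either side of its middle.
- eraser: white eraser with a blue-violet sleeve, 42 x 20 x 13 mm, loose, lying across the right-hand (-y) end of the tin's lid. Origin at the centre of the underside. Leave it alone.
- sharpener: small brass pencil sharpener, 26 x 16 x 12 mm, loose, lying across the left-hand (+y) end of the tin's lid. Origin at the centre of the underside. Leave it alone.
- jar: small amber glass jar with a black cap, 40 mm across, 45 mm high, loose on the shelf. Origin at the centre of the underside. Leave it alone.

How it is judged:
By the outcome, as a careful person would: the job done as asked, in the order asked, and still so for the second after the job is handed in, with the robot touching nothing.
It also fails if it takes over 99 s, if anything falls off the work surface, if the arm or the gripper's body presses on something with over 40 N, if the wrist force passes 120 N, or if a joint passes its speed limit or range.

## Working session

There is one attempt and no reset: what is moved stays moved. The work goes in short steps, Python scripts to look and compute and a shell command to move; the robot and the scene stay as the last step left them, time stands still between calls to the robot, and variables do not carry over. Pictures are saved under pics/ and viewed, and the job is handed in when it is done.

```bash
ls; mkdir -p pics; python3 - <<'E'
from plant import get_state, read_camera
import cv2
s=get_state();print({k:s[k] for k in('time','eef_pos','tcp_rot','opening','contact_force')})
for n in("scene","top","wrist"):
    c=read_camera(n);cv2.imwrite(f"pics/{n}0.png",c["frame"][:,:,::-1]);print(n,c["intrinsics"],c["k1"],c["R"],c["t"])
E
```

```text
pics
{'time': 0.0, 'eef_pos': array([0.16409754, 0.65449624, 0.40330623]), 'tcp_rot': array([ 7.88450606e-01,  6.15096908e-01, -1.04783250e-03,  5.81650822e-04]), 'opening': 1.0003007773983617, 'contact_force': array([ 0.28434685, -0.20866649,  0.18173334])}
scene [[414.11718134   0.         254.38586418]
 [  0.         414.11718134 193.2288083 ]
 [  0.           0.           1.        ]] 0.04396884313919695 [[ 0.56906953  0.82197118  0.02287481]
 [ 0.46287349 -0.29721747 -0.83511072]
 [-0.67963814  0.4858242  -0.54960607]] [-0.28507622 -0.21045622  1.33001064]
top [[490.90480577   0.         257.26959329]
 [  0.         490.90480577 196.37527133]
 [  0.           0.           1.        ]] -0.2072458217530769 [[-0.00385358 -0.99995575  0.0085824 ]
 [-0.98281693  0.00220341 -0.18456986]
 [ 0.18454279 -0.00914618 -0.98278192]] [-0.02439607  0.54605966  1.12052475]
wrist [[296.66808576   0.         255.61356143]
 [  0.         296.66808576 188.22643626]
 [  0.           0.           1.        ]] 0.0004179869819719335 [[ 0.24494483  0.96953549 -0.00172289]
 [ 0.92905892 -0.23420993  0.28634809]
 [ 0.27722112 -0.07174015 -0.95812411]] [-0.67352009 -0.03609153  0.37956857]
```

View pics/top0.png

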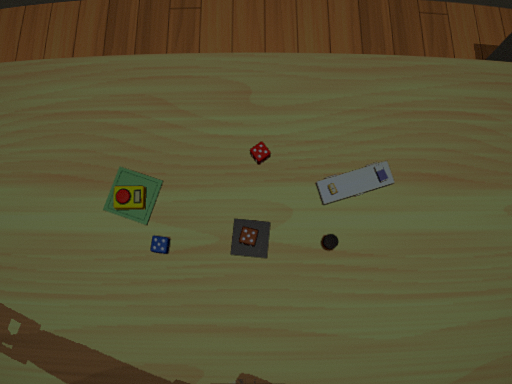

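View pics/scene0.png

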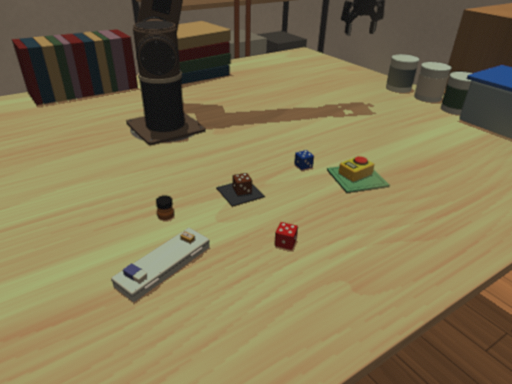

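View pics/wrist0.png

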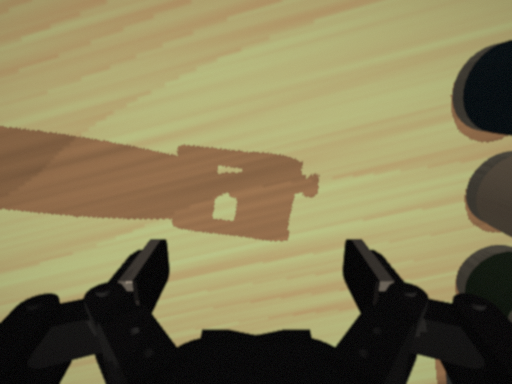

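The top view shows red die (260,152), walnut die on coaster (250,237), blue die (160,244), timer on mat (130,197), tin (355,183) and jar (330,242). The scene view agrees. Next I measure them.

```bash
cat > h.py <<'E'
import numpy as np, cv2
from plant import get_state, read_camera
from scipy.spatial.transform import Rotation as Ro
def plane(c,uv,z):
    uv=np.asarray(uv,float).reshape(-1,1,2)
    n=cv2.undistortPoints(uv,c["intrinsics"],np.array([c["k1"],0,0,0.])).reshape(-1,2)
    d=np.c_[n,np.ones(len(n))]@c["R"]; o=-c["R"].T@c["t"]
    return o+d*((z-o[2])/d[:,2])[:,None]
def proj(c,X):
    p,_=cv2.projectPoints(np.asarray(X,float).reshape(-1,3),cv2.Rodrigues(c["R"])[0],c["t"],c["intrinsics"],np.array([c["k1"],0,0,0.]));return p.reshape(-1,2)
def crop(c,u0,u1,v0,v1,s,name):
    cv2.imwrite(name,cv2.resize(c["frame"][v0:v1,u0:u1,::-1],None,fx=s,fy=s,interpolation=cv2.INTER_CUBIC))
def blob(mask,fill=True):
    cs,_=cv2.findContours(mask.astype(np.uint8),cv2.RETR_EXTERNAL,cv2.CHAIN_APPROX_NONE)
    return max(cs,key=cv2.contourArea)
def rect(c,cnt,z):
    P=plane(c,cnt.reshape(-1,2),z)[:,:2]
    (x,y),(w,h),a=cv2.minAreaRect((P*1000).astype(np.float32))
    return round(x,1),round(y,1),round(w,1),round(h,1),round(a,1)
def tcp():
    s=get_state();R=Ro.from_quat(s["tcp_rot"]).as_matrix();return s,R
E
python3 - <<'E'
from h import *
c=read_camera("top");f=c["frame"].astype(int)
hsv=cv2.cvtColor(c["frame"],cv2.COLOR_RGB2HSV)
for n,u,v in[("red",260,150),("walnut",247,240),("blue",163,240),("mat",110,200),("timer",132,190),("coaster",236,250),("tin",345,190),("eraser",380,175),("er2",382,168),("sharp",333,188),("table",200,150),("jar",330,242)]:
    print(n,f[v,u],hsv[v,u])
crop(c,100,270,140,265,4,"pics/topL.png");crop(c,310,400,155,260,5,"pics/topR.png")
E
```

```text
red [ 95 106 107] [ 93  29 107]
walnut [70 39 21] [ 11 178  70]
blue [100 106 108] [ 98  19 108]
mat [43 71 45] [ 62 101  71]
timer [ 96 104   3] [ 32 248 104]
coaster [42 43 42] [60  6 43]
tin [ 94 102 106] [100  29 106]
eraser [48 47 75] [121  95  75]
er2 [94 99 98] [84 13 99]
sharp [71 74 68] [45 21 74]
table [95 93 59] [28 97 95]
jar [22 20 20] [ 0 23 22]
```

View pics/topL.png

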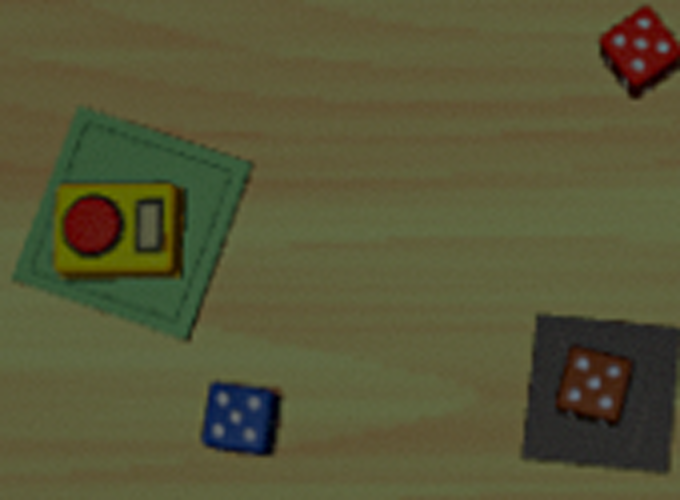

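View pics/topR.png

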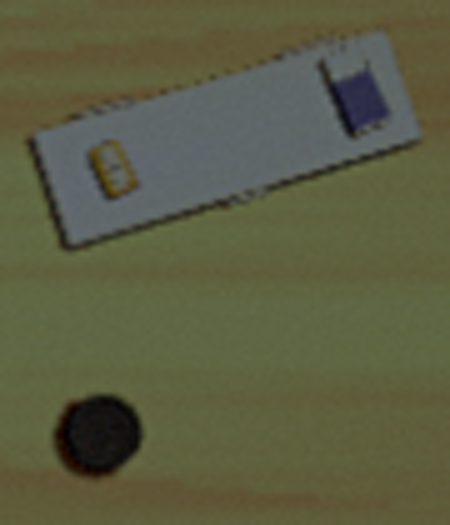

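The crops show clean outlines for the mat, timer, coaster and tin. The dice show their top face plus thin dark sides.

```bash
python3 - <<'E'
from h import *
c=read_camera("top");f=c["frame"].astype(int)
r,g,b=f[...,0],f[...,1],f[...,2]
hsv=cv2.cvtColor(c["frame"],cv2.COLOR_RGB2HSV);H,S,V=[hsv[...,i].astype(int) for i in range(3)]
def win(m,u0,u1,v0,v1):
    o=np.zeros_like(m);o[v0:v1,u0:u1]=m[v0:v1,u0:u1];return o
print("cam",-c["R"].T@c["t"])
def go(n,m,zs,hull=True):
    k=blob(m); print(n,[rect(c,k,z) for z in zs], cv2.contourArea(k))
go("red",win((r>60)&(g<40),245,275,138,168),[.04,0.02])
go("walnut",win((r>58)&(r-b>25),238,262,225,249),[.046])
go("blue",win((b>55)&(b-r>25),148,174,234,258),[.04])
tm=win((S>200)&(H>20)&(H<40)&(V>80),105,155,175,220)
go("timer",tm,[.042]) 
go("mat",win(((g-r>12)&(g-b>8))|tm|((b<40)&(r<120)&(S>150)),95,170,160,230),[.008])
go("coaster",win((S<60)&(V<60)|(r-b>25)&(g<60),225,275,213,262),[.006])
go("tin",win((b-r>-8)&(V>40)&(S<130)|(S<60)&(V>60),310,400,155,210),[.025])
go("jar",win((V<40),318,342,230,252),[.045])
E
```

```text
cam [ 0.3297979  -0.01534966  1.202227  ]
red [(661.2, -32.5, 38.0, 38.4, 36.3), (667.0, -32.8, 38.7, 39.1, 36.3)] 206.5
walnut [(452.8, -4.1, 34.5, 33.4, 75.8)] 179.5
blue [(433.2, 209.4, 37.1, 36.2, 82.4)] 204.0
timer [(548.2, 288.5, 52.2, 72.8, 0.0)] 586.5
mat [(558.2, 287.1, 121.1, 118.6, 71.4)] 2083.5
coaster [(452.0, -9.1, 89.4, 89.0, 84.3)] 1218.0
tin [(587.4, -270.2, 65.6, 190.2, 16.7)] 1714.0
jar [(437.1, -197.1, 34.8, 39.0, 21.1)] 179.0
```

```bash
cat > to.py <<'E'
# usage: to.py x y zgrasp yaw  (mm,deg): prints total tool-frame shift & turn needed
import sys; from h import *
x,y,z,yaw=map(float,sys.argv[1:5])
s,R=tcp(); p=s["eef_pos"]*1000
cy=np.degrees(np.arctan2(R[1,0],R[0,0]))
d=(yaw-cy+90)%180-90
t=np.radians(cy+d); Rg=np.array([[np.cos(t),np.sin(t),0],[np.sin(t),-np.cos(t),0],[0,0,-1.]])
q1=np.degrees(np.arctan2(y,x))
g=np.array([x,y,z+155.])
print("t",s["time"],"grasp",(p-[0,0,155]).round(1),"yaw",round(cy,1),"tilt",R[:,2].round(4),"F",s["contact_force"].round(1),"op",round(s["opening"],3))
print("shift tool",(R.T@(g-p)).round(1),"turn tool deg",np.degrees(Ro.from_matrix(R.T@Rg).as_rotvec()).round(2),"q6 goal",round(q1-cy-d,1), "tool axes shift after turn",(Rg.T@(g-p)).round(1))
E
python3 to.py 453 -4 250 75.8
python3 - <<'E'
from h import *
c=read_camera("wrist");s,R=tcp();print("cam in tool",R.T@(-c["R"].T@c["t"]-s["eef_pos"]),R.T@c["R"][2])
E
```

```text
t 0.25 grasp [164.2 654.6 249. ] yaw 75.9 tilt [-4.0e-04 -1.1e-03 -1.0e+00] F [0.5 0.1 0.1] op 0.998
shift tool [-5.685e+02  4.404e+02 -4.000e-01] turn tool deg [-0.01  0.07  0.12] q6 goal -76.3 tool axes shift after turn [-567.6  441.6   -1. ]
cam in tool [-0.00046438 -0.07291646  0.03081886] [-3.85215850e-04  2.86611789e-01  9.58046728e-01]
```

```bash
python3 -m jog '[{"x":-25,"y":32},{"x":-25,"y":32},{"x":-25,"y":32},{"x":-25,"y":32},{"x":-25,"y":32},{"x":-25,"y":32},{"x":-25,"y":32},{"x":-25,"y":32}]'; python3 to.py 453 -4 250 75.8
```

```text
t 0.3 grasp [164.2 654.6 249.2] yaw 75.9 tilt [-3.e-04 -7.e-04 -1.e+00] F [ 0.5 -0.1  0.9] op 1.0
shift tool [-5.686e+02  4.404e+02 -4.000e-01] turn tool deg [-0.01  0.05  0.11] q6 goal -76.3 tool axes shift after turn [-567.7  441.6   -0.8]$[0]: bad value
```

```bash
python3 -m jog '[{"grip":0,"x":-25,"y":32,"z":0,"rx":0,"ry":0,"rz":0},{"grip":0,"x":-25,"y":32,"z":0,"rx":0,"ry":0,"rz":0},{"grip":0,"x":-25,"y":32,"z":0,"rx":0,"ry":0,"rz":0},{"grip":0,"x":-25,"y":32,"z":0,"rx":0,"ry":0,"rz":0},{"grip":0,"x":-25,"y":32,"z":0,"rx":0,"ry":0,"rz":0},{"grip":0,"x":-25,"y":32,"z":0,"rx":0,"ry":0,"rz":0},{"grip":0,"x":-25,"y":32,"z":0,"rx":0,"ry":0,"rz":0},{"grip":0,"x":-25,"y":32,"z":0,"rx":0,"ry":0,"rz":0}]'; python3 to.py 453 -4 250 75.8
```

```text
time: 0.97
eef_pos: [0.3645, 0.3967, 0.4049]
tcp_rot: [0.788, 0.615, 0.0, 0.0]
contact_force: [1.1, 0.3, -0.1]
opening: 1.003
t 0.9667 grasp [364.5 396.7 249.9] yaw 75.9 tilt [ 4.e-04  3.e-04 -1.e+00] F [ 1.1  0.3 -0.1] op 1.003
shift tool [-3.672e+02  1.832e+02 -2.000e-01] turn tool deg [ 0.02 -0.02  0.14] q6 goal -76.3 tool axes shift after turn [-3.668e+02  1.841e+02 -1.000e-01]
```

```bash
python3 -m jog '[{"grip":0,"x":-37,"y":18},{"grip":0,"x":-37,"y":18},{"grip":0,"x":-37,"y":18},{"grip":0,"x":-37,"y":18},{"grip":0,"x":-37,"y":18},{"grip":0,"x":-37,"y":18},{"grip":0,"x":-37,"y":18},{"grip":0,"x":-37,"y":18}]'; python3 to.py 453 -4 250 75.8
```

```text
t 0.9667 grasp [364.5 396.7 249.9] yaw 75.9 tilt [ 4.e-04  3.e-04 -1.e+00] F [ 1.1  0.3 -0.1] op 1.003
shift tool [-3.672e+02  1.832e+02 -2.000e-01] turn tool deg [ 0.02 -0.02  0.14] q6 goal -76.3 tool axes shift after turn [-3.668e+02  1.841e+02 -1.000e-01]$[0]: bad value
```

All keys are needed.

```bash
python3 -m jog '[{"grip":0,"x":-37,"y":18,"z":0,"rx":0,"ry":0,"rz":0},{"grip":0,"x":-37,"y":18,"z":0,"rx":0,"ry":0,"rz":0},{"grip":0,"x":-37,"y":18,"z":0,"rx":0,"ry":0,"rz":0},{"grip":0,"x":-37,"y":18,"z":0,"rx":0,"ry":0,"rz":0},{"grip":0,"x":-37,"y":18,"z":0,"rx":0,"ry":0,"rz":0},{"grip":0,"x":-37,"y":18,"z":0,"rx":0,"ry":0,"rz":0},{"grip":0,"x":-37,"y":18,"z":0,"rx":0,"ry":0,"rz":0},{"grip":0,"x":-37,"y":18,"z":0,"rx":0,"ry":0,"rz":0}]';python3 -m jog '[{"grip":0,"x":-35,"y":17,"z":0,"rx":0,"ry":0,"rz":0},{"grip":0,"x":-35,"y":17,"z":0,"rx":0,"ry":0,"rz":0},{"grip":0,"x":0,"y":0,"z":0,"rx":0,"ry":0,"rz":0}]'; python3 to.py 453 -4 250 75.8
python3 - <<'E'
from h import *
c=read_camera("wrist");cv2.imwrite("pics/w1.png",c["frame"][:,:,::-1])
print(proj(c,[[.453,-.004,.046],[.452,-.009,.006]]))
E
```

```text
time: 1.63
eef_pos: [0.4312, 0.0744, 0.4051]
tcp_rot: [0.788, 0.615, 0.001, 0.0]
contact_force: [1.5, -0.3, -0.2]
opening: 1.003
time: 1.88
eef_pos: [0.4482, -0.005, 0.4052]
tcp_rot: [0.791, 0.612, -0.0, 0.002]
contact_force: [-1.2, -0.7, 0.4]
opening: 1.002
t 1.8833 grasp [448.2  -5.  250.2] yaw 75.5 tilt [ 0.0015 -0.0029 -1.    ] F [-1.2 -0.7  0.4] op 1.002
shift tool [2.2 4.4 0.2] turn tool deg [ 0.13  0.14 -0.3 ] q6 goal -76.3 tool axes shift after turn [2.2 4.4 0.2]
[[258.66030028 169.76574611]
 [254.3877322  162.73888037]]
```

View pics/w1.png

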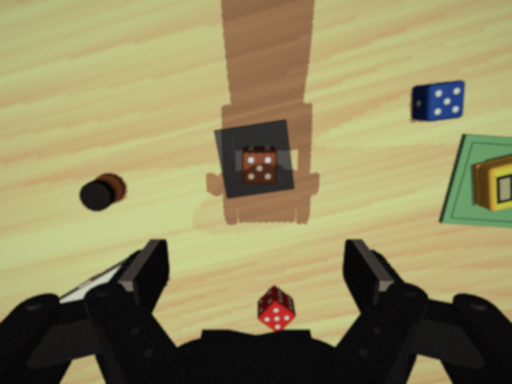

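Walnut die at (259,165) with its top face centred near (260,172). The coaster is around it, with the arm's shadow over it. I measure both again here.

```bash
python3 - <<'E'
from h import *
c=read_camera("wrist");f=c["frame"].astype(int)
r,g,b=f[...,0],f[...,1],f[...,2]
crop(c,205,310,110,210,7,"pics/w1c.png")
for u,v in[(260,172),(247,163),(258,150),(225,140),(240,190),(283,130),(280,160)]:print(u,v,f[v,u])
E
```

```text
260 172 [77 45 29]
247 163 [185 185 181]
258 150 [32 17 10]
225 140 [45 44 41]
240 190 [42 39 38]
283 130 [56 50 45]
280 160 [81 78 72]
```

View pics/w1c.png

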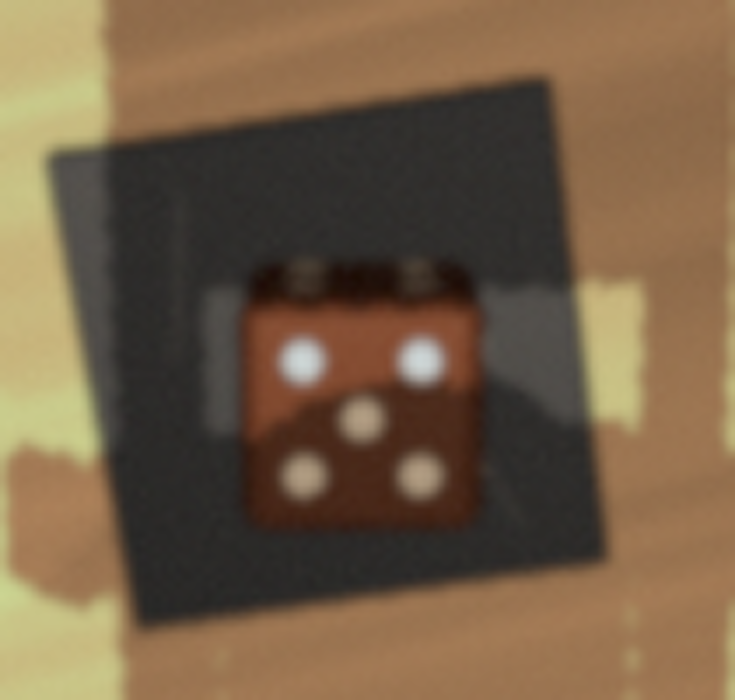

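```bash
python3 - <<'E'
from h import *
c=read_camera("wrist")
def P(a,z):
    a=(np.array(a)+.5)/7-.5+[205,110]; return plane(c,a,z)[:,:2]*1000
for n,a,z in[("die",[(246,300),(478,300),(480,527),(247,527)],.046),("pip",[(361,420),(302,360),(421,360),(303,477),(420,477)],.046),("coaster",[(50,152),(547,80),(606,558),(142,626)],.006)]:
    Q=P(a,z);print(n,Q.mean(0).round(1))
    if len(Q)==4:
        e=np.roll(Q,-1,0)-Q;print(np.linalg.norm(e,axis=1).round(1),(np.degrees(np.arctan2(e[:,1],e[:,0]))%90).round(1))
E
python3 to.py 451 -2 30 75.8
```

```text
die [450.   -1.1]
[36.9 37.6 38.3 37.6] [75.6 77.1 75.6 75. ]
pip [450.5  -1.5]
coaster [448.2  -5.4]
[87.5 87.6 87.4 88.6] [83.7 84.3 84.3 84.4]
t 2.0333 grasp [447.3  -0.  249.6] yaw 75.8 tilt [-3.e-04  7.e-04 -1.e+00] F [-0.1  0.3 -0.7] op 1.0
shift tool [ -1.2   4.1 219.6] turn tool deg [-0.03 -0.03  0.04] q6 goal -76.1 tool axes shift after turn [ -1.    4.  219.6]
```

```bash
python3 -m jog '[{"grip":0,"x":-1.5,"y":4,"z":36,"rx":0,"ry":0,"rz":0},{"grip":0,"x":0,"y":0,"z":38,"rx":0,"ry":0,"rz":0},{"grip":0,"x":0,"y":0,"z":38,"rx":0,"ry":0,"rz":0},{"grip":0,"x":0,"y":0,"z":38,"rx":0,"ry":0,"rz":0},{"grip":0,"x":0,"y":0,"z":35,"rx":0,"ry":0,"rz":0},{"grip":0,"x":0,"y":0,"z":25,"rx":0,"ry":0,"rz":0},{"grip":0,"x":0,"y":0,"z":12,"rx":0,"ry":0,"rz":0},{"grip":0,"x":0,"y":0,"z":0,"rx":0,"ry":0,"rz":0}]'; python3 to.py 451 -2 27 75.8
python3 - <<'E'
from h import *
c=read_camera("wrist");cv2.imwrite("pics/w2.png",c["frame"][:,:,::-1])
E
```

```text
time: 2.7
eef_pos: [0.4489, -0.0001, 0.1794]
tcp_rot: [0.788, 0.616, -0.002, -0.003]
contact_force: [-1.2, -0.6, 0.0]
opening: 0.997
t 2.7 grasp [ 4.489e+02 -1.000e-01  2.440e+01] yaw 76.1 tilt [-0.0077  0.002  -1.    ] F [-1.2 -0.6  0. ] op 0.997
shift tool [-1.4  2.4 -2.6] turn tool deg [-0.45 -0.    0.29] q6 goal -76.1 tool axes shift after turn [-1.3  2.5 -2.6]
```

View pics/w2.png

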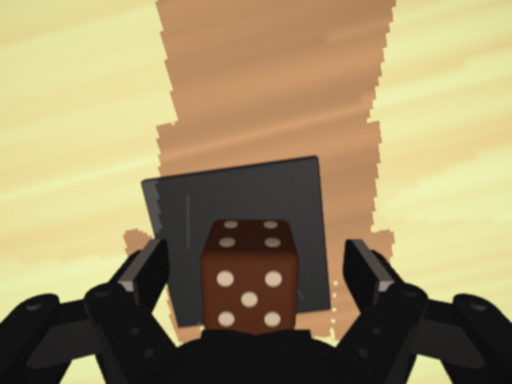

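The die sits between the fingers, centred at column 250 against the finger midpoint near 256. I shift about 2 mm and then close.

```bash
python3 -m jog '[{"grip":0,"x":-2.5,"y":3,"z":-2,"rx":0,"ry":0,"rz":0},{"grip":0.4,"x":0,"y":0,"z":0,"rx":0,"ry":0,"rz":0},{"grip":0.7,"x":0,"y":0,"z":0,"rx":0,"ry":0,"rz":0},{"grip":1,"x":0,"y":0,"z":0,"rx":0,"ry":0,"rz":0},{"grip":1,"x":0,"y":0,"z":0,"rx":0,"ry":0,"rz":0},{"grip":1,"x":0,"y":0,"z":0,"rx":0,"ry":0,"rz":0},{"grip":1,"x":0,"y":0,"z":0,"rx":0,"ry":0,"rz":0}]' 35; python3 to.py 451 -2 27 75.8
```

```text
time: 3.33
eef_pos: [0.4538, -0.0056, 0.1858]
tcp_rot: [0.788, 0.615, 0.001, 0.001]
contact_force: [-0.4, -0.0, 6.3]
opening: 0.459
t 3.3333 grasp [453.8  -5.6  30.8] yaw 75.9 tilt [ 1.8e-03 -3.0e-04 -1.0e+00] F [-0.4 -0.   6.3] op 0.459
shift tool [ 2.8 -3.7  3.8] turn tool deg [ 0.1  -0.01  0.11] q6 goal -76.1 tool axes shift after turn [ 2.8 -3.6  3.8]
```

```bash
python3 -m jog '[{"grip":1,"x":0,"y":0,"z":-20,"rx":0,"ry":0,"rz":0},{"grip":1,"x":0,"y":0,"z":-20,"rx":0,"ry":0,"rz":6},{"grip":1,"x":0,"y":0,"z":-20,"rx":0,"ry":0,"rz":7},{"grip":1,"x":0,"y":0,"z":-20,"rx":0,"ry":0,"rz":7},{"grip":1,"x":0,"y":0,"z":-20,"rx":0,"ry":0,"rz":7},{"grip":1,"x":0,"y":0,"z":-20,"rx":0,"ry":0,"rz":7},{"grip":1,"x":0,"y":0,"z":-20,"rx":0,"ry":0,"rz":7},{"grip":1,"x":0,"y":0,"z":-20,"rx":0,"ry":0,"rz":7}]';  python3 -m jog '[{"grip":1,"x":0,"y":0,"z":-10,"rx":0,"ry":0,"rz":6},{"grip":1,"x":0,"y":0,"z":0,"rx":0,"ry":0,"rz":5},{"grip":1,"x":0,"y":0,"z":0,"rx":0,"ry":0,"rz":0}]'; python3 to.py 587 -270 190 16.7
```

```text
time: 4.0
eef_pos: [0.4528, -0.0055, 0.3452]
tcp_rot: [0.971, 0.238, -0.0, -0.0]
contact_force: [0.8, -0.3, -1.1]
opening: 0.461
time: 4.25
eef_pos: [0.4532, -0.0055, 0.3553]
tcp_rot: [0.989, 0.146, 0.001, 0.0]
contact_force: [-0.2, -0.1, -0.9]
opening: 0.464
t 4.25 grasp [453.2  -5.5 200.3] yaw 16.8 tilt [ 1.2e-03 -3.0e-04 -1.0e+00] F [-0.2 -0.1 -0.9] op 0.464
shift tool [ 51.5 291.9  10.6] turn tool deg [ 0.04 -0.06  0.13] q6 goal -41.4 tool axes shift after turn [ 52.2 291.8  10.3]
```

```bash
python3 -m jog '[{"grip":1,"x":7,"y":36,"z":0,"rx":0,"ry":0,"rz":0},{"grip":1,"x":7,"y":36,"z":0,"rx":0,"ry":0,"rz":0},{"grip":1,"x":7,"y":36,"z":0,"rx":0,"ry":0,"rz":0},{"grip":1,"x":7,"y":36,"z":0,"rx":0,"ry":0,"rz":0},{"grip":1,"x":7,"y":36,"z":0,"rx":0,"ry":0,"rz":0},{"grip":1,"x":7,"y":36,"z":0,"rx":0,"ry":0,"rz":0},{"grip":1,"x":7,"y":36,"z":0,"rx":0,"ry":0,"rz":0},{"grip":1,"x":0,"y":0,"z":0,"rx":0,"ry":0,"rz":0}]';python3 to.py 587 -270 190 16.7
python3 - <<'E'
from h import *
c=read_camera("wrist");cv2.imwrite("pics/w3.png",c["frame"][:,:,::-1])
c=read_camera("top");crop(c,215,400,150,265,4,"pics/top3.png")
E
```

```text
time: 4.92
eef_pos: [0.5747, -0.2374, 0.353]
tcp_rot: [0.989, 0.146, -0.0, 0.001]
contact_force: [-0.5, -0.5, -0.4]
opening: 0.465
t 4.9167 grasp [ 574.7 -237.4  198. ] yaw 16.8 tilt [-2.0e-04 -1.8e-03 -1.0e+00] F [-0.5 -0.5 -0.4] op 0.465
shift tool [ 2.3 34.7  8.1] turn tool deg [0.09 0.04 0.12] q6 goal -41.4 tool axes shift after turn [ 2.4 34.7  8. ]
```

View pics/w3.png

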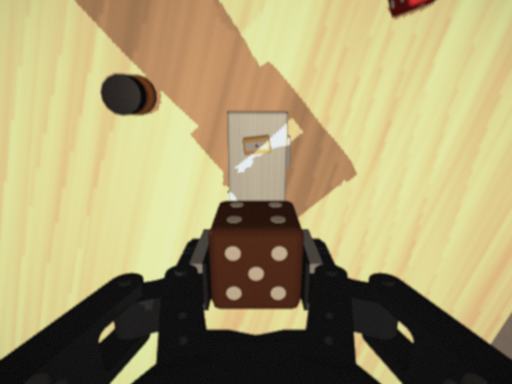

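View pics/top3.png

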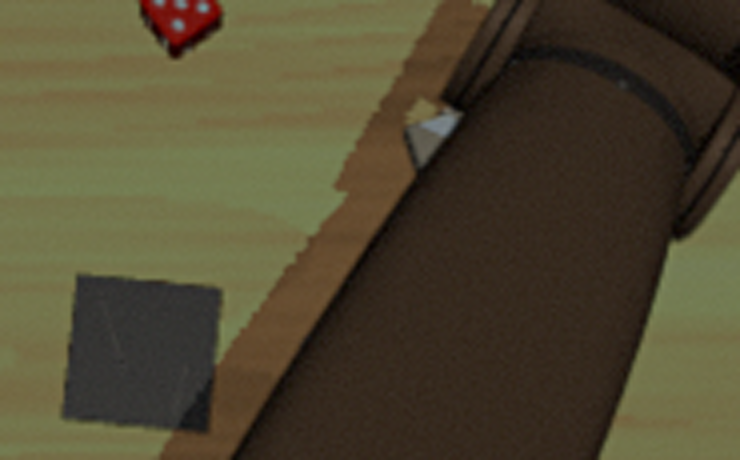

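The held die hides most of the tin, with only the sharpener end visible at (257,145). So I measure the lid from the first top and scene pictures.

```bash
python3 - <<'E'
from h import *
c=read_camera("top");c2=read_camera("scene")
def P(a,z): return plane(c,(np.array(a,float).reshape(-1,2)+.5)/5-.5+[310,155],z)[:,:2]*1000
Q=P([(38,135),(383,32),(420,138),(67,247)],.025);e=np.roll(Q,-1,0)-Q
print("tin",Q.mean(0).round(1),np.linalg.norm(e,axis=1).round(1),(np.degrees(np.arctan2(e[:,1],e[:,0]))%90).round(1))
E_=P([(356,87)],.038);S=P([(113,168)],.037);print("eraser",E_,"sharp",S,"mid",(E_+S)/2)
f=cv2.imread("pics/scene0.png");c2["frame"]=f[:,:,::-1];crop(c2,105,220,220,300,6,"pics/s0c.png")
E
```

```text
tin [ 586.5 -270. ] [185.2  56.9 188.6  57.5] [16.7 16.2 16.8 12.9]
eraser [[ 609.14383751 -332.34393739]] sharp [[ 568.47051778 -208.96795408]] mid [[ 588.80717765 -270.65594574]]
```

View pics/s0c.png

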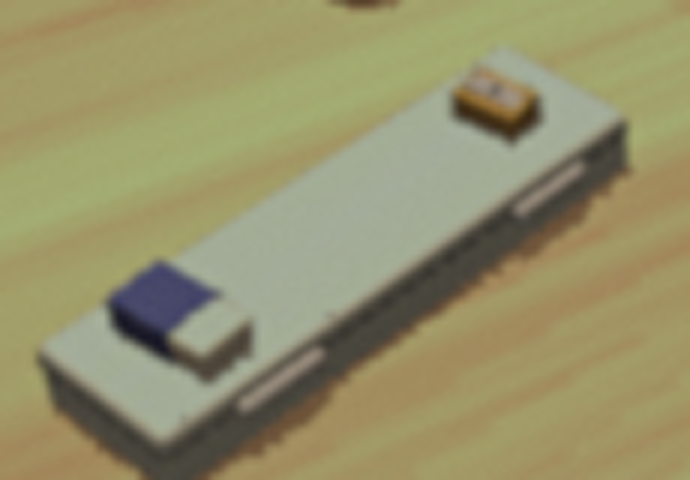

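```bash
python3 - <<'E'
from h import *
c=read_camera("scene")
def P(a,z): return plane(c,(np.array(a,float).reshape(-1,2)+.5)/6-.5+[105,220],z)[:,:2]*1000
Q=P([(40,355),(500,48),(628,122),(165,440)],.025);e=np.roll(Q,-1,0)-Q
print("tin",Q.mean(0).round(1),np.linalg.norm(e,axis=1).round(1),(np.degrees(np.arctan2(e[:,1],e[:,0]))%90).round(1))
E_=P([(181,311)],.038);S=P([(498,97)],.037);print("eraser",E_,"sharp",S,"mid",(E_+S)/2)
E
python3 to.py 588 -270 80 16.7
```

```text
tin [ 588.2 -270.9] [187.8  61.4 185.2  55.1] [17.7 16.4 15.8 19.1]
eraser [[ 608.08329225 -332.05665898]] sharp [[ 569.05888054 -209.11132966]] mid [[ 588.57108639 -270.58399432]]
t 5.1667 grasp [ 572.9 -231.2  198.8] yaw 17.0 tilt [-0.0017  0.0012 -1.    ] F [ 0.3 -0.1 -0.2] op 0.462
shift tool [  3.2  41.7 118.8] turn tool deg [-0.1   0.07  0.31] q6 goal -41.4 tool axes shift after turn [  3.3  41.5 118.8]
```

```bash
python3 -m jog '[{"grip":1,"x":3,"y":41,"z":0,"rx":0,"ry":0,"rz":0},{"grip":1,"x":0,"y":0,"z":30,"rx":0,"ry":0,"rz":0},{"grip":1,"x":0,"y":0,"z":30,"rx":0,"ry":0,"rz":0},{"grip":1,"x":0,"y":0,"z":0,"rx":0,"ry":0,"rz":0},{"grip":1,"x":0,"y":0,"z":0,"rx":0,"ry":0,"rz":0},{"grip":1,"x":0,"y":0,"z":0,"rx":0,"ry":0,"rz":0}]';python3 to.py 588 -270.5 49 16.7
python3 - <<'E'
from h import *
c=read_camera("wrist");cv2.imwrite("pics/w4.png",c["frame"][:,:,::-1]);s,R=tcp()
z=s["eef_pos"][2]-.155+.016
for p in[(256,273.5),(233,254),(279,254),(234,294),(278,294)]:
    q=plane(c,[p],z)[0];print((R.T@(q-s["eef_pos"])*1000).round(1))
E
```

```text
time: 5.67
eef_pos: [0.5885, -0.2699, 0.2962]
tcp_rot: [0.989, 0.148, 0.001, 0.001]
contact_force: [0.9, -0.0, -0.6]
opening: 0.458
t 5.6667 grasp [ 588.5 -269.9  141.2] yaw 17.0 tilt [ 1.3e-03 -8.0e-04 -1.0e+00] F [ 0.9 -0.  -0.6] op 0.458
shift tool [-0.8  0.3 92.2] turn tool deg [ 0.07 -0.06  0.3 ] q6 goal -41.4 tool axes shift after turn [-0.7  0.5 92.2]
[ -0.4  -4.4 139. ]
[ -9.7 -13.4 138.9]
[  8.9 -13.4 139. ]
[ -9.8   5.5 139. ]
[  8.8   5.6 139. ]
```

View pics/w4.png

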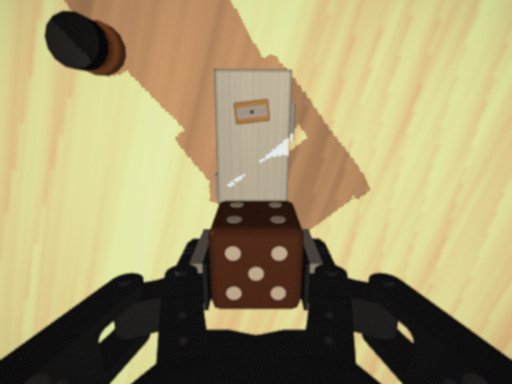

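```bash
python3 -m jog '[{"grip":1,"x":-1,"y":3,"z":20,"rx":0,"ry":0,"rz":0},{"grip":1,"x":0,"y":0,"z":24,"rx":0,"ry":0,"rz":0},{"grip":1,"x":0,"y":0,"z":22,"rx":0,"ry":0,"rz":0},{"grip":1,"x":0,"y":0,"z":14,"rx":0,"ry":0,"rz":0},{"grip":1,"x":0,"y":0,"z":7,"rx":0,"ry":0,"rz":0},{"grip":1,"x":0,"y":0,"z":0,"rx":0,"ry":0,"rz":0},{"grip":1,"x":0,"y":0,"z":0,"rx":0,"ry":0,"rz":0}]';python3 to.py 588 -270.5 49.8 16.7
python3 - <<'E'
from h import *
c=read_camera("scene");crop(c,90,240,170,300,5,"pics/s4.png")
E
```

```text
time: 6.3
eef_pos: [0.5887, -0.274, 0.2091]
tcp_rot: [0.989, 0.147, 0.001, 0.001]
contact_force: [0.4, 0.6, -0.2]
opening: 0.465
t 6.3 grasp [ 588.7 -274.    54.1] yaw 16.9 tilt [ 0.0016 -0.0011 -1.    ] F [ 0.4  0.6 -0.2] op 0.465
shift tool [ 0.3 -3.6  4.2] turn tool deg [ 0.09 -0.07  0.23] q6 goal -41.4 tool axes shift after turn [ 0.3 -3.6  4.3]
```

View pics/s4.png

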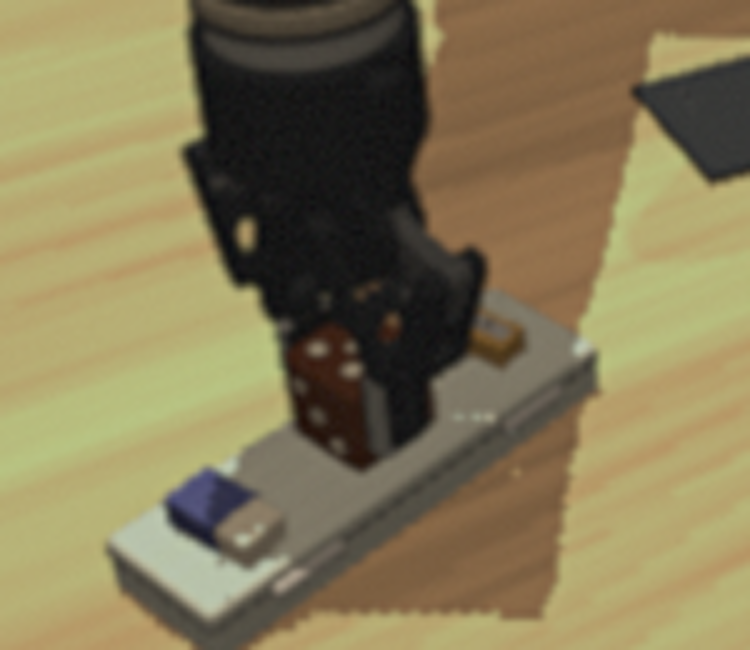

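The die is just above the lid, between eraser and sharpener. I lower it the last few mm.

```bash
python3 -m jog '[{"grip":1,"x":0,"y":0,"z":2.5,"rx":0,"ry":0,"rz":0},{"grip":1,"x":0,"y":0,"z":2,"rx":0,"ry":0,"rz":0},{"grip":1,"x":0,"y":0,"z":0,"rx":0,"ry":0,"rz":0}]';python3 to.py 588 -270.5 49.8 16.7
```

```text
time: 6.6
eef_pos: [0.5889, -0.2743, 0.2049]
tcp_rot: [0.989, 0.147, 0.001, 0.001]
contact_force: [0.8, -0.3, 2.3]
opening: 0.459
t 6.6 grasp [ 588.9 -274.3   49.9] yaw 16.9 tilt [ 0.0028 -0.0019 -1.    ] F [ 0.8 -0.3  2.3] op 0.459
shift tool [ 0.3 -3.9  0.1] turn tool deg [ 0.15 -0.12  0.22] q6 goal -41.4 tool axes shift after turn [ 0.2 -3.9  0.1]
```

```bash
python3 -m jog '[{"grip":0.4,"x":0,"y":0,"z":0,"rx":0,"ry":0,"rz":0},{"grip":0.2,"x":0,"y":0,"z":0,"rx":0,"ry":0,"rz":0},{"grip":0,"x":0,"y":0,"z":0,"rx":0,"ry":0,"rz":0},{"grip":0,"x":0,"y":0,"z":-15,"rx":0,"ry":0,"rz":0},{"grip":0,"x":0,"y":0,"z":-30,"rx":0,"ry":0,"rz":0},{"grip":0,"x":0,"y":0,"z":-40,"rx":0,"ry":0,"rz":0},{"grip":0,"x":0,"y":0,"z":-40,"rx":0,"ry":0,"rz":0},{"grip":0,"x":0,"y":0,"z":-25,"rx":0,"ry":0,"rz":0}]';python3 to.py 548 288 200 0
python3 - <<'E'
from h import *
c=read_camera("wrist");cv2.imwrite("pics/w5.png",c["frame"][:,:,::-1])
E
```

```text
time: 7.27
eef_pos: [0.5886, -0.274, 0.3594]
tcp_rot: [0.989, 0.147, 0.002, 0.002]
contact_force: [0.3, -0.6, -0.3]
opening: 0.996
t 7.2667 grasp [ 588.6 -274.   204.4] yaw 16.9 tilt [ 0.0055 -0.0037 -1.    ] F [ 0.3 -0.6 -0.3] op 0.996
shift tool [ 124.7 -549.5    2.1] turn tool deg [ 0.26 -0.28 16.92] q6 goal 27.7 tool axes shift after turn [ -40.6 -562.     4.4]
```

View pics/w5.png

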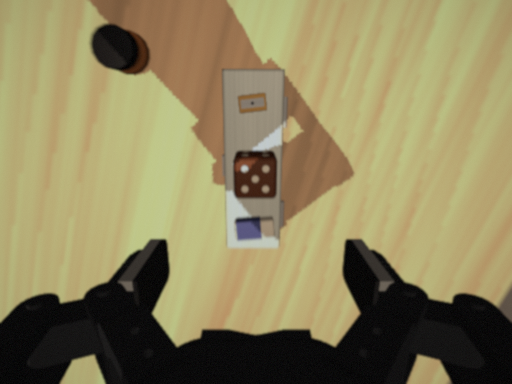

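The die stands on the lid at (255,179), between sharpener (252,102) and eraser (255,228). I check the numbers.

```bash
python3 - <<'E'
from h import *
c=read_camera("wrist")
f=lambda p,z:plane(c,[p],z)[0][:2]*1000
S=f((252.5,101.5),.037);E=f((255,228.5),.038);D=f((255,179),.065)
Q=np.array([f(p,.025) for p in[(223,69.5),(285,69.5),(280,247),(227,247)]])
u=(S-E)/np.linalg.norm(S-E);m=(S+E)/2
print(S,E,D,"mid",m,"along",(D-m)@u,"lid ctr",Q.mean(0),"across",(D-Q.mean(0))@np.array([-u[1],u[0]]),(D-Q.mean(0))@u)
E
```

```text
[ 570.29274273 -210.59982731] [ 610.98844767 -337.08514113] [ 592.43332365 -276.37163313] mid [ 590.6405952  -273.84248422] along -2.956678657149001 lid ctr [ 590.61900712 -273.87147238] across -0.9613737547285546 -2.9356956201339623
```

```bash
python3 -m jog '[{"grip":0,"x":0,"y":-30,"z":0,"rx":0,"ry":0,"rz":5},{"grip":0,"x":0,"y":-39,"z":0,"rx":0,"ry":0,"rz":6},{"grip":0,"x":0,"y":-40,"z":0,"rx":0,"ry":0,"rz":6},{"grip":0,"x":-2,"y":-41,"z":0,"rx":0,"ry":0,"rz":0},{"grip":0,"x":-2,"y":-41,"z":0,"rx":0,"ry":0,"rz":0},{"grip":0,"x":-2,"y":-41,"z":0,"rx":0,"ry":0,"rz":0},{"grip":0,"x":-2,"y":-41,"z":0,"rx":0,"ry":0,"rz":0},{"grip":0,"x":-2,"y":-41,"z":0,"rx":0,"ry":0,"rz":0}]';python3 -m jog '[{"grip":0,"x":-2,"y":-41,"z":0,"rx":0,"ry":0,"rz":0},{"grip":0,"x":-2,"y":-41,"z":0,"rx":0,"ry":0,"rz":0},{"grip":0,"x":-2,"y":-41,"z":0,"rx":0,"ry":0,"rz":0},{"grip":0,"x":-2,"y":-41,"z":0,"rx":0,"ry":0,"rz":0},{"grip":0,"x":-2,"y":-41,"z":0,"rx":0,"ry":0,"rz":0},{"grip":0,"x":0,"y":-35,"z":0,"rx":0,"ry":0,"rz":0},{"grip":0,"x":0,"y":0,"z":0,"rx":0,"ry":0,"rz":0}]';python3 to.py 548 288 200 0
```

```text
time: 8.03
eef_pos: [0.5566, 0.0398, 0.3528]
tcp_rot: [1.0, -0.001, -0.001, -0.0]
contact_force: [1.9, 0.0, -0.4]
opening: 0.997
time: 8.62
eef_pos: [0.5465, 0.2829, 0.3529]
tcp_rot: [1.0, 0.002, -0.0, -0.001]
contact_force: [-0.8, -0.0, -0.1]
opening: 1.007
t 8.6167 grasp [546.5 282.9 197.9] yaw 0.2 tilt [-9.0e-04  2.1e-03 -1.0e+00] F [-0.8 -0.  -0.1] op 1.007
shift tool [ 1.5 -5.1 -2.1] turn tool deg [-0.12  0.05  0.24] q6 goal 27.7 tool axes shift after turn [ 1.5 -5.1 -2.1]
```

```bash
python3 to.py 548 288 200 0;python3 - <<'E'
from h import *
c=read_camera("wrist");cv2.imwrite("pics/w6.png",c["frame"][:,:,::-1])
E
```

```text
t 8.6167 grasp [546.5 282.9 197.9] yaw 0.2 tilt [-9.0e-04  2.1e-03 -1.0e+00] F [-0.8 -0.  -0.1] op 1.007
shift tool [ 1.5 -5.1 -2.1] turn tool deg [-0.12  0.05  0.24] q6 goal 27.7 tool axes shift after turn [ 1.5 -5.1 -2.1]
```

View pics/w6.png

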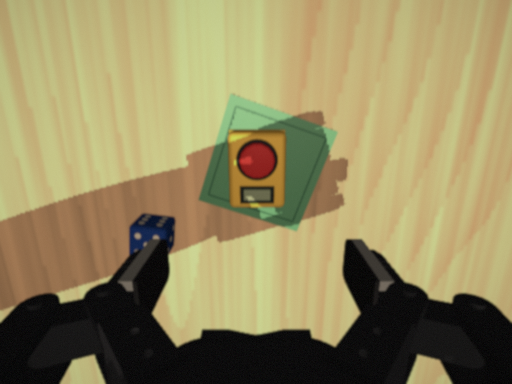

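Timer top face is centred near (258,169), square to the jaws, with mat corners at (234,94), (337,130), (297,230) and (200,199).

```bash
python3 - <<'E'
from h import *
c=read_camera("wrist");s,R=tcp()
hsv=cv2.cvtColor(c["frame"],cv2.COLOR_RGB2HSV);H,S,V=[hsv[...,i].astype(int) for i in range(3)]
f=c["frame"].astype(int)
m=(H>15)&(H<32)&(S>190);m[:110]=0;m[215:]=0;m[:,:215]=0;m[:,300:]=0
k=blob(m);print(cv2.minAreaRect(k),"timer",rect(c,k,.042))
Q=plane(c,[(234,94),(337,130),(297,230),(200,199)],.008)[:,:2]*1000;e=np.roll(Q,-1,0)-Q
print("mat",Q.mean(0),np.linalg.norm(e,axis=1),np.degrees(np.arctan2(e[:,1],e[:,0]))%90)
print("grasp",s["eef_pos"])
E
```

```text
Traceback (most recent call last):
  File "h.py", line 15, in blob
    return max(cs,key=cv2.contourArea)
ValueError: max() iterable argument is empty
```

```bash
python3 - <<'E'
from h import *
c=read_camera("wrist");s,R=tcp()
hsv=cv2.cvtColor(c["frame"],cv2.COLOR_RGB2HSV);H,S,V=[hsv[...,i].astype(int) for i in range(3)]
print(hsv[140,240],hsv[200,235],hsv[183,258],hsv[180,280])
m=(H>10)&(H<35)&(S>150);m[:110]=0;m[215:]=0;m[:,:215]=0;m[:,300:]=0
k=blob(m);print(cv2.minAreaRect(k),cv2.boundingRect(k),"timer",rect(c,k,.042))
Q=plane(c,[(234,94),(337,130),(297,230),(200,199)],.008)[:,:2]*1000;e=np.roll(Q,-1,0)-Q
print("mat",Q.mean(0),np.linalg.norm(e,axis=1),np.degrees(np.arctan2(e[:,1],e[:,0]))%90)
crop(c,190,340,85,240,5,"pics/w6c.png")
E
python3 to.py 548 288 200 0
```

```text
[ 19 174 141] [ 19 184 157] [30 59 43] [ 19 178 172]
((256.0, 163.5), (77.0, 56.0), 90.0) (228, 125, 57, 78) timer (547.0, 291.1, 54.0, 75.4, 0.2)
mat [558.70668573 282.48854479] [112.47339027 119.57354284 116.09796997 118.82926568] [71.44408918 71.89942122 71.06381469 70.15573299]
t 8.7667 grasp [547.5 278.  197.5] yaw -0.0 tilt [-0.0015 -0.001  -1.    ] F [ 0.3 -0.5 -0.4] op 1.0
shift tool [  0.5 -10.   -2.5] turn tool deg [ 0.06  0.08 -0.02] q6 goal 27.7 tool axes shift after turn [  0.5 -10.   -2.5]
```

View pics/w6c.png

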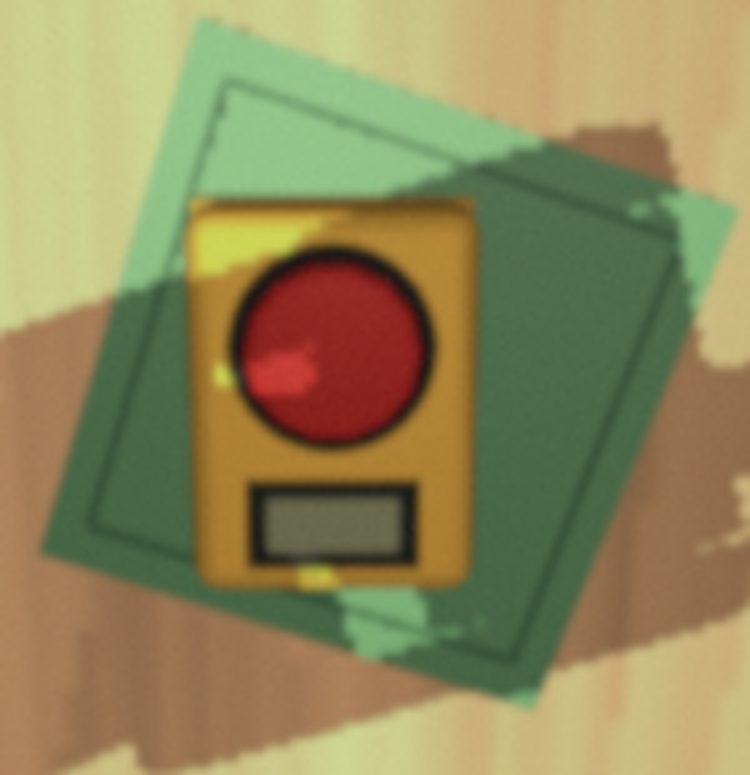

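```bash
python3 -m jog '[{"grip":0,"x":0.5,"y":-11,"z":25,"rx":0,"ry":0,"rz":0},{"grip":0,"x":0,"y":0,"z":35,"rx":0,"ry":0,"rz":0},{"grip":0,"x":0,"y":0,"z":35,"rx":0,"ry":0,"rz":0},{"grip":0,"x":0,"y":0,"z":30,"rx":0,"ry":0,"rz":0},{"grip":0,"x":0,"y":0,"z":15,"rx":0,"ry":0,"rz":0},{"grip":0,"x":0,"y":0,"z":0,"rx":0,"ry":0,"rz":0},{"grip":0,"x":0,"y":0,"z":0,"rx":0,"ry":0,"rz":0}]'
python3 to.py 548 289 26 0;python3 - <<'E'
from h import *
c=read_camera("wrist");cv2.imwrite("pics/w7.png",c["frame"][:,:,::-1])
E
```

```text
time: 9.35
eef_pos: [0.5485, 0.2873, 0.2123]
tcp_rot: [1.0, -0.002, -0.001, 0.001]
contact_force: [0.1, -0.1, -0.1]
opening: 1.002
t 9.35 grasp [548.5 287.3  57.3] yaw -0.2 tilt [-0.0025 -0.001  -1.    ] F [ 0.1 -0.1 -0.1] op 1.002
shift tool [-0.4 -1.7 31.3] turn tool deg [ 0.06  0.14 -0.2 ] q6 goal 27.8 tool axes shift after turn [-0.5 -1.7 31.3]
```

View pics/w7.png

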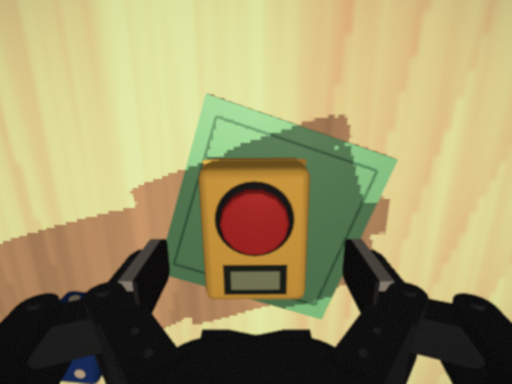

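The timer is centred between the fingers (columns 201–310, midpoint 256). I go down and grip.

```bash
python3 -m jog '[{"grip":0,"x":0,"y":-1.5,"z":18,"rx":0,"ry":0,"rz":0},{"grip":0,"x":0,"y":0,"z":13,"rx":0,"ry":0,"rz":0},{"grip":0,"x":0,"y":0,"z":0,"rx":0,"ry":0,"rz":0},{"grip":0.25,"x":0,"y":0,"z":0,"rx":0,"ry":0,"rz":0},{"grip":0.5,"x":0,"y":0,"z":0,"rx":0,"ry":0,"rz":0},{"grip":1,"x":0,"y":0,"z":0,"rx":0,"ry":0,"rz":0},{"grip":1,"x":0,"y":0,"z":0,"rx":0,"ry":0,"rz":0},{"grip":1,"x":0,"y":0,"z":0,"rx":0,"ry":0,"rz":0}]' 45
python3 to.py 548 289 26 0;
```

```text
time: 10.07
eef_pos: [0.5491, 0.2906, 0.1836]
tcp_rot: [1.0, -0.001, 0.001, -0.0]
contact_force: [-0.1, -0.7, 3.8]
opening: 0.65
t 10.0667 grasp [549.1 290.6  28.6] yaw -0.1 tilt [ 2.3e-03  7.0e-04 -1.0e+00] F [-0.1 -0.7  3.8] op 0.65
shift tool [-1.1  1.6  2.6] turn tool deg [-0.04 -0.13 -0.08] q6 goal 27.8 tool axes shift after turn [-1.1  1.6  2.6]
```

```bash
python3 -m jog '[{"grip":1,"x":0,"y":0,"z":-10,"rx":0,"ry":0,"rz":0},{"grip":1,"x":0,"y":0,"z":-20,"rx":0,"ry":0,"rz":0},{"grip":1,"x":0,"y":0,"z":-30,"rx":0,"ry":0,"rz":0},{"grip":1,"x":0,"y":0,"z":-30,"rx":0,"ry":0,"rz":0},{"grip":1,"x":0,"y":0,"z":-25,"rx":0,"ry":0,"rz":3},{"grip":1,"x":0,"y":0,"z":-10,"rx":0,"ry":0,"rz":2.7},{"grip":1,"x":0,"y":0,"z":0,"rx":0,"ry":0,"rz":0}]'
python3 to.py 452 -9 130 -5.7;python3 - <<'E'
from h import *
c=read_camera("wrist");cv2.imwrite("pics/w8.png",c["frame"][:,:,::-1])
c=read_camera("top");crop(c,90,280,160,265,4,"pics/top8.png")
Q=plane(c,(np.array([(77,275),(221,290),(210,433),(62,418)])+.5)/4-.5+[215,150],.006)[:,:2]*1000;e=np.roll(Q,-1,0)-Q
print("coaster",Q.mean(0),np.linalg.norm(e,axis=1),np.degrees(np.arctan2(e[:,1],e[:,0]))%90)
c=read_camera("scene");crop(c,200,400,130,260,4,"pics/s8.png")
E
```

```text
time: 10.65
eef_pos: [0.5492, 0.2907, 0.3118]
tcp_rot: [0.999, -0.051, 0.003, -0.001]
contact_force: [0.5, 0.6, -0.9]
opening: 0.648
t 10.65 grasp [549.2 290.7 156.8] yaw -5.8 tilt [ 0.007   0.0023 -1.    ] F [ 0.5  0.6 -0.9] op 0.648
shift tool [-66.5 308.1  25.4] turn tool deg [-0.17 -0.39 -0.12] q6 goal 4.6 tool axes shift after turn [-67.  307.9  26.8]
coaster [450.82690864  -8.91739007] [89.00556155 88.01559591 90.45525541 88.32810446] [83.85853183 85.20352456 84.07047581 84.25867481]
```

View pics/top8.png

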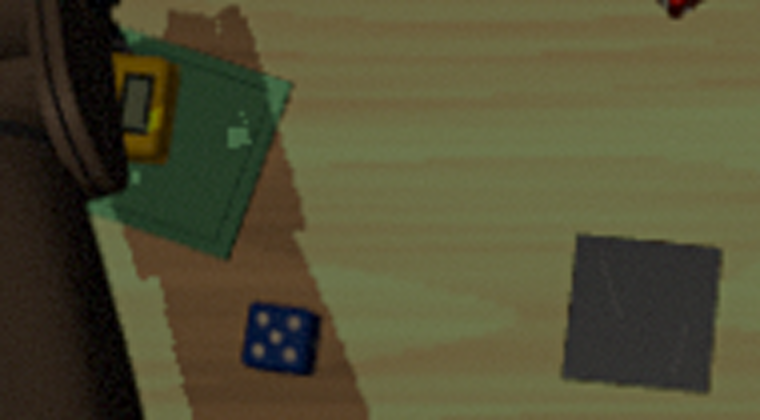

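View pics/s8.png

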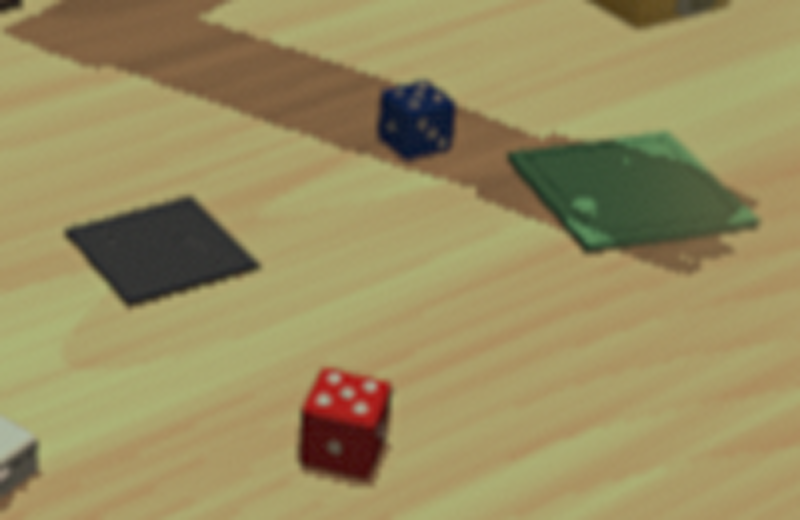

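View pics/w8.png

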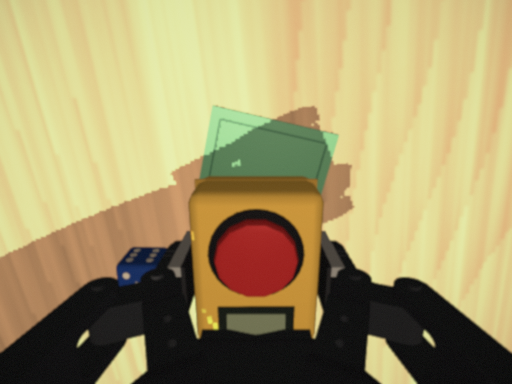

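Timer held level in the jaws, and both the coaster and mat are bare. I cross-check both from the scene camera.

```bash
python3 - <<'E'
from h import *
c=read_camera("scene")
for n,a,z in[("coaster",[(66,231),(190,196),(259,265),(130,301)],.006),("mat",[(509,152),(668,132),(759,222),(586,247)],.008),("blue",[(379,97),(423,81),(454,95),(410,114)],.04),("red",[(326,367),(391,380),(373,421),(303,408)],.04)]:
    Q=plane(c,(np.array(a)+.5)/4-.5+[200,130],z)[:,:2]*1000;e=np.roll(Q,-1,0)-Q
    print(n,Q.mean(0).round(1),np.linalg.norm(e,axis=1).round(1),(np.degrees(np.arctan2(e[:,1],e[:,0]))%90).round(1))
E
python3 to.py 451 -8 130 -5.7
```

```text
coaster [450.2  -8.1] [88.5 89.6 86.3 86. ] [85.6 83.9 83.3 85.4]
mat [557.1 287.6] [118.9 119.7 119.9 120.4] [70.9 70.5 71.3 70. ]
blue [431.4 208.8] [40.5 27.3 42.9 29.7] [2.7 9.2 6.2 4.2]
red [660.  -31.2] [34.5 35.7 35.7 36.9] [38.4 35.8 40.2 34. ]
t 10.85 grasp [547.7 290.1 150.2] yaw -5.7 tilt [-0.0036 -0.0012 -1.    ] F [ 0.5  0.1 -1.4] op 0.649
shift tool [-66.3 306.2  20.9] turn tool deg [ 0.09  0.2  -0.03] q6 goal 4.7 tool axes shift after turn [-66.6 306.2  20.2]
```

```bash
python3 -m jog '[{"grip":1,"x":-3,"y":12,"z":0,"rx":0,"ry":0,"rz":0},{"grip":1,"x":-7,"y":32,"z":0,"rx":0,"ry":0,"rz":0},{"grip":1,"x":-8,"y":38,"z":0,"rx":0,"ry":0,"rz":0},{"grip":1,"x":-8,"y":38,"z":0,"rx":0,"ry":0,"rz":0},{"grip":1,"x":-8,"y":38,"z":0,"rx":0,"ry":0,"rz":0},{"grip":1,"x":-8,"y":38,"z":0,"rx":0,"ry":0,"rz":0},{"grip":1,"x":-8,"y":38,"z":0,"rx":0,"ry":0,"rz":0},{"grip":1,"x":-8,"y":38,"z":0,"rx":0,"ry":0,"rz":0}]';python3 -m jog '[{"grip":1,"x":-7,"y":24,"z":0,"rx":0,"ry":0,"rz":0},{"grip":1,"x":-2,"y":10,"z":0,"rx":0,"ry":0,"rz":0},{"grip":1,"x":0,"y":0,"z":0,"rx":0,"ry":0,"rz":0},{"grip":1,"x":0,"y":0,"z":0,"rx":0,"ry":0,"rz":0}]'
python3 to.py 450.5 -7.5 26.6 -5.7
```

```text
time: 11.52
eef_pos: [0.4615, 0.0238, 0.3058]
tcp_rot: [0.999, -0.05, -0.001, 0.0]
contact_force: [1.0, -0.1, -1.6]
opening: 0.647
time: 11.85
eef_pos: [0.4507, -0.0075, 0.3067]
tcp_rot: [0.999, -0.051, -0.0, -0.0]
contact_force: [-0.1, 0.8, -1.4]
opening: 0.652
t 11.85 grasp [450.7  -7.5 151.7] yaw -5.9 tilt [-7.e-04  8.e-04 -1.e+00] F [-0.1  0.8 -1.4] op 0.652
shift tool [-1.000e-01  1.000e-01  1.251e+02] turn tool deg [-0.04  0.05 -0.16] q6 goal 4.7 tool axes shift after turn [ -0.2   0.  125.1]
```

Exactly there. I descend most of the way.

```bash
python3 -m jog '[{"grip":1,"x":0,"y":0,"z":15,"rx":0,"ry":0,"rz":0},{"grip":1,"x":0,"y":0,"z":30,"rx":0,"ry":0,"rz":0},{"grip":1,"x":0,"y":0,"z":35,"rx":0,"ry":0,"rz":0},{"grip":1,"x":0,"y":0,"z":24,"rx":0,"ry":0,"rz":0},{"grip":1,"x":0,"y":0,"z":12,"rx":0,"ry":0,"rz":0},{"grip":1,"x":0,"y":0,"z":4,"rx":0,"ry":0,"rz":0},{"grip":1,"x":0,"y":0,"z":0,"rx":0,"ry":0,"rz":0},{"grip":1,"x":0,"y":0,"z":0,"rx":0,"ry":0,"rz":0}]'
python3 to.py 450.5 -7.5 26.6 -5.7
```

```text
time: 12.52
eef_pos: [0.4516, -0.0067, 0.1877]
tcp_rot: [0.999, -0.05, 0.0, 0.0]
contact_force: [-0.1, -0.7, -1.0]
opening: 0.649
t 12.5167 grasp [451.6  -6.7  32.7] yaw -5.7 tilt [ 9.e-04 -1.e-04 -1.e+00] F [-0.1 -0.7 -1. ] op 0.649
shift tool [-1.1  0.9  6.1] turn tool deg [-0.   -0.05 -0.  ] q6 goal 4.7 tool axes shift after turn [-1.1  0.9  6.1]
```

```bash
python3 -m jog '[{"grip":1,"x":-1,"y":1,"z":3,"rx":0,"ry":0,"rz":0},{"grip":1,"x":0,"y":0,"z":2,"rx":0,"ry":0,"rz":0},{"grip":1,"x":0,"y":0,"z":1,"rx":0,"ry":0,"rz":0},{"grip":1,"x":0,"y":0,"z":0,"rx":0,"ry":0,"rz":0}]'
python3 to.py 450.5 -7.5 26.6 -5.7; python3 - <<'E'
from h import *
c=read_camera("scene");crop(c,190,300,130,230,6,"pics/s9.png")
E
```

```text
time: 12.85
eef_pos: [0.45, -0.0083, 0.1816]
tcp_rot: [0.999, -0.051, 0.0, 0.0]
contact_force: [0.4, -0.0, -1.0]
opening: 0.649
t 12.85 grasp [450.   -8.3  26.6] yaw -5.8 tilt [ 1.e-03 -2.e-04 -1.e+00] F [ 0.4 -0.  -1. ] op 0.649
shift tool [ 0.4 -0.8  0. ] turn tool deg [ 0.   -0.06 -0.09] q6 goal 4.7 tool axes shift after turn [ 0.4 -0.8  0. ]
```

View pics/s9.png

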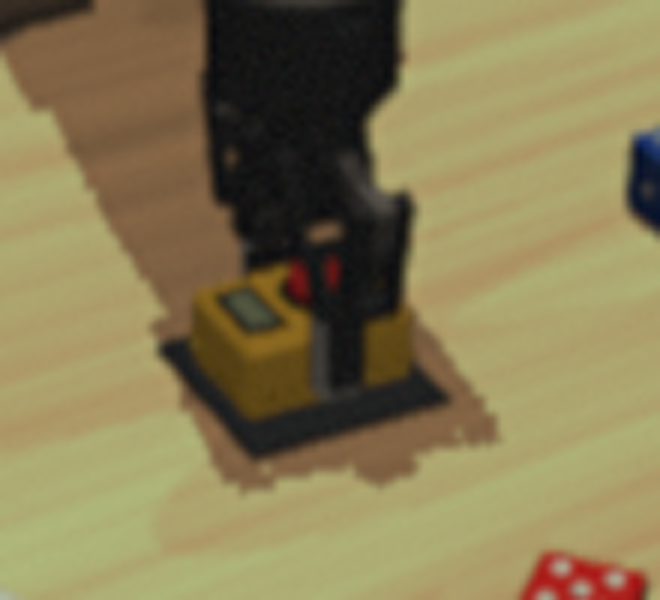

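The timer is over the coaster, nearly down, but the force still shows its weight. I lower in small steps.

```bash
python3 -m jog '[{"grip":1,"x":0,"y":0,"z":1,"rx":0,"ry":0,"rz":0},{"grip":1,"x":0,"y":0,"z":1,"rx":0,"ry":0,"rz":0},{"grip":1,"x":0,"y":0,"z":0,"rx":0,"ry":0,"rz":0}]'
python3 to.py 450.5 -7.5 26.6 -5.7
```

```text
time: 13.15
eef_pos: [0.4505, -0.0084, 0.1816]
tcp_rot: [0.999, -0.05, -0.001, -0.0]
contact_force: [-9.2, 0.4, 16.1]
opening: 0.646
t 13.15 grasp [450.5  -8.4  26.6] yaw -5.8 tilt [-1.7e-03  2.0e-04 -1.0e+00] F [-9.2  0.4 16.1] op 0.646
shift tool [-0.1 -0.9 -0. ] turn tool deg [-0.    0.1  -0.07] q6 goal 4.7 tool axes shift after turn [-0.1 -0.9 -0. ]
```

In contact. I release and go up.

```bash
python3 -m jog '[{"grip":1,"x":0,"y":0,"z":-1.5,"rx":0,"ry":0,"rz":0},{"grip":0.25,"x":0,"y":0,"z":0,"rx":0,"ry":0,"rz":0},{"grip":0,"x":0,"y":0,"z":0,"rx":0,"ry":0,"rz":0},{"grip":0,"x":0,"y":0,"z":0,"rx":0,"ry":0,"rz":0},{"grip":0,"x":0,"y":0,"z":-15,"rx":0,"ry":0,"rz":0},{"grip":0,"x":0,"y":0,"z":-35,"rx":0,"ry":0,"rz":0},{"grip":0,"x":0,"y":0,"z":-40,"rx":0,"ry":0,"rz":0},{"grip":0,"x":0,"y":0,"z":-40,"rx":0,"ry":0,"rz":0}]';python3 -m jog '[{"grip":0,"x":0,"y":0,"z":-20,"rx":0,"ry":0,"rz":0},{"grip":0,"x":0,"y":0,"z":0,"rx":0,"ry":0,"rz":0},{"grip":0,"x":0,"y":0,"z":0,"rx":0,"ry":0,"rz":0}]'
python3 - <<'E'
from h import *
c=read_camera("wrist");crop(c,130,390,60,240,3,"pics/w10.png")
E
```

```text
time: 13.82
eef_pos: [0.4493, -0.0081, 0.3112]
tcp_rot: [0.999, -0.05, -0.001, -0.0]
contact_force: [1.3, -0.2, 0.4]
opening: 0.998
time: 14.07
eef_pos: [0.4501, -0.0083, 0.332]
tcp_rot: [0.999, -0.05, 0.002, 0.0]
contact_force: [-0.4, -0.4, 0.1]
opening: 1.002
```

View pics/w10.png

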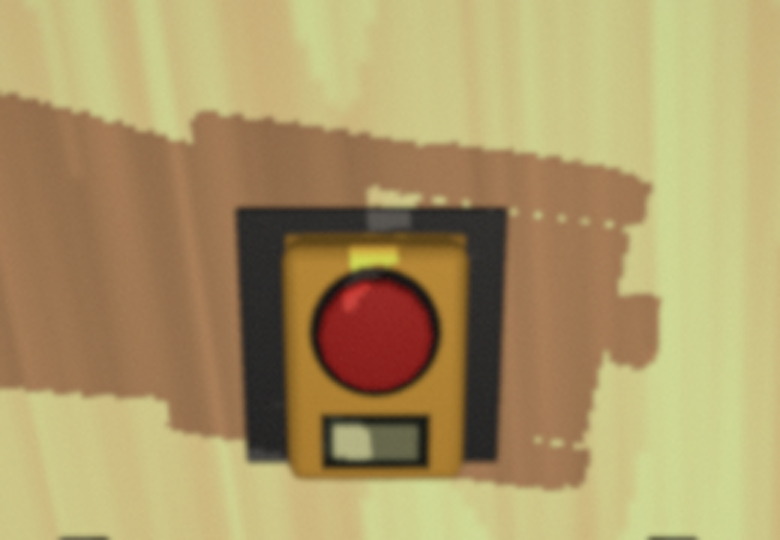

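```bash
python3 - <<'E'
from h import *
c=read_camera("wrist");s,R=tcp()
M={}
for n,a,z in[("coaster",[(238,210),(506,210),(497,461),(249,461)],.006),("timer",[(285,245),(467,245),(462,477),(290,477)],.040)]:
    Q=plane(c,(np.array(a)+.5)/3-.5+[130,60],z)[:,:2]*1000;e=np.roll(Q,-1,0)-Q;M[n]=Q.mean(0)
    print(n,Q.mean(0).round(1),np.linalg.norm(e,axis=1).round(1),(np.degrees(np.arctan2(e[:,1],e[:,0]))%90).round(1))
print("rel in tool",R[:2,:2].T@(M["timer"]-M["coaster"]))
c=read_camera("top");crop(c,225,275,205,265,10,"pics/top10.png")
E
python3 to.py 432 209 180 -7.6
```

```text
coaster [447.5  -7.2] [87.1 87.3 87.6 87.4] [84.1 84.4 84.1 84.1]
timer [448.8  -6.7] [52.9 72.6 54.  72.6] [84.1 84.5 84.1 83.6]
rel in tool [ 1.28203614 -0.61842245]
t 14.2167 grasp [449.2  -8.1 173.5] yaw -5.8 tilt [-0.0041  0.001  -1.    ] F [0.9 0.1 0.7] op 1.002
shift tool [ -39.  -214.3   -6.2] turn tool deg [-0.03  0.24  1.81] q6 goal 33.4 tool axes shift after turn [ -45.7 -212.9   -6.5]
```

View pics/top10.png

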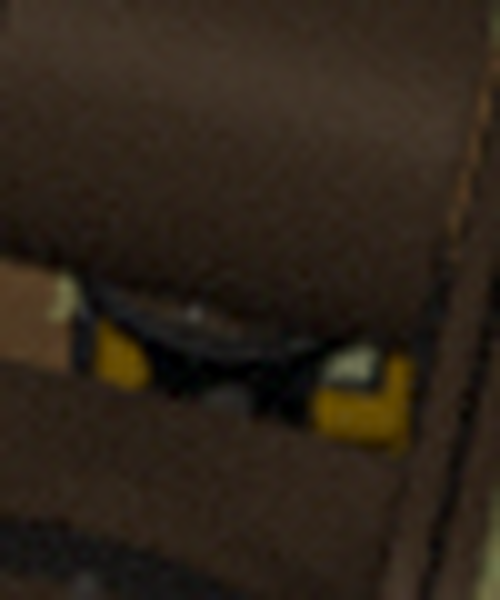

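```bash
python3 -m jog '[{"grip":0,"x":-5,"y":-30,"z":0,"rx":0,"ry":0,"rz":0},{"grip":0,"x":-7,"y":-38,"z":0,"rx":0,"ry":0,"rz":0},{"grip":0,"x":-7,"y":-38,"z":0,"rx":0,"ry":0,"rz":0},{"grip":0,"x":-7,"y":-38,"z":0,"rx":0,"ry":0,"rz":0},{"grip":0,"x":-7,"y":-38,"z":0,"rx":0,"ry":0,"rz":1},{"grip":0,"x":-5,"y":-31,"z":0,"rx":0,"ry":0,"rz":0},{"grip":0,"x":0,"y":0,"z":0,"rx":0,"ry":0,"rz":0},{"grip":0,"x":0,"y":0,"z":0,"rx":0,"ry":0,"rz":0}]';python3 to.py 432 209 25 -7
python3 - <<'E'
from h import *
c=read_camera("wrist");crop(c,200,320,100,220,5,"pics/w11.png")
E
```

```text
time: 14.88
eef_pos: [0.4332, 0.2088, 0.3285]
tcp_rot: [0.998, -0.057, -0.002, 0.001]
contact_force: [0.1, -0.2, 0.6]
opening: 1.0
t 14.8833 grasp [433.2 208.8 173.5] yaw -6.6 tilt [-0.0042 -0.0013 -1.    ] F [ 0.1 -0.2  0.6] op 1.0
shift tool [ -0.7  -0.4 148.5] turn tool deg [0.1  0.23 0.42] q6 goal 32.8 tool axes shift after turn [-1.300e+00 -1.000e-01  1.485e+02]
```

View pics/w11.png

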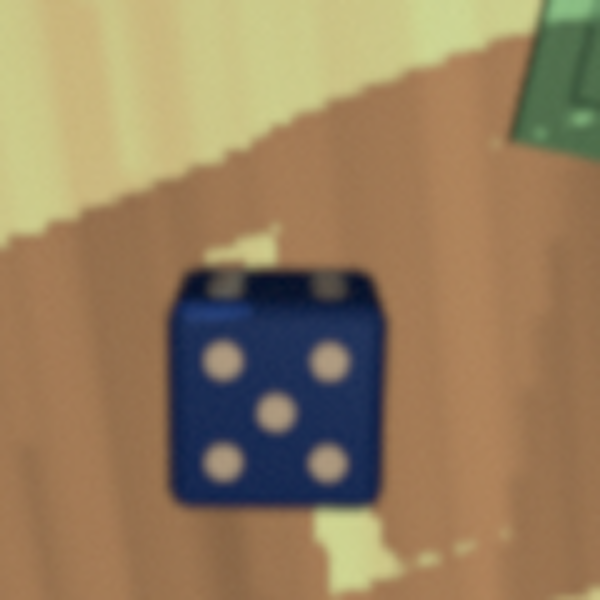

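```bash
python3 - <<'E'
from h import *
c=read_camera("wrist");print(plane(c,(np.array([(276,413),(223,361),(330,361),(223,463),(328,463)])+.5)/5-.5+[200,100],.04).mean(0)*1000)
E
python3 -m jog '[{"grip":0,"x":-0.5,"y":0,"z":30,"rx":0,"ry":0,"rz":0},{"grip":0,"x":0,"y":0,"z":36,"rx":0,"ry":0,"rz":0},{"grip":0,"x":0,"y":0,"z":36,"rx":0,"ry":0,"rz":0},{"grip":0,"x":0,"y":0,"z":28,"rx":0,"ry":0,"rz":0},{"grip":0,"x":0,"y":0,"z":17,"rx":0,"ry":0,"rz":0},{"grip":0,"x":0,"y":0,"z":0,"rx":0,"ry":0,"rz":0},{"grip":0,"x":0,"y":0,"z":0,"rx":0,"ry":0,"rz":0}]';python3 to.py 432 209 25 -7
```

```text
[431.74517166 208.62807513  40.        ]
time: 15.57
eef_pos: [0.4334, 0.2063, 0.1827]
tcp_rot: [0.998, -0.06, -0.002, 0.001]
contact_force: [-0.1, 0.1, 1.2]
opening: 1.0
t 15.5667 grasp [433.4 206.3  27.7] yaw -6.9 tilt [-3.1e-03 -9.0e-04 -1.0e+00] F [-0.1  0.1  1.2] op 1.0
shift tool [-1.7 -2.5  2.7] turn tool deg [0.07 0.17 0.09] q6 goal 32.8 tool axes shift after turn [-1.7 -2.5  2.7]
```

```bash
python3 -m jog '[{"grip":0.2,"x":-1,"y":-2.5,"z":2,"rx":0,"ry":0,"rz":0},{"grip":0.4,"x":0,"y":0,"z":0,"rx":0,"ry":0,"rz":0},{"grip":0.7,"x":0,"y":0,"z":0,"rx":0,"ry":0,"rz":0},{"grip":1,"x":0,"y":0,"z":0,"rx":0,"ry":0,"rz":0},{"grip":1,"x":0,"y":0,"z":0,"rx":0,"ry":0,"rz":0},{"grip":1,"x":0,"y":0,"z":0,"rx":0,"ry":0,"rz":0},{"grip":1,"x":0,"y":0,"z":0,"rx":0,"ry":0,"rz":0}]' 35;python3 to.py 432 209 25 -7
```

```text
time: 16.15
eef_pos: [0.4336, 0.2105, 0.1831]
tcp_rot: [0.998, -0.059, 0.001, -0.0]
contact_force: [-0.5, -0.4, 6.7]
opening: 0.467
t 16.15 grasp [433.6 210.5  28.1] yaw -6.8 tilt [ 2.3e-03  5.0e-04 -1.0e+00] F [-0.5 -0.4  6.7] op 0.467
shift tool [-1.5  1.6  3.1] turn tool deg [-0.04 -0.13  0.23] q6 goal 32.8 tool axes shift after turn [-1.5  1.7  3.1]
```

```bash
python3 -m jog '[{"grip":1,"x":0,"y":0,"z":-15,"rx":0,"ry":0,"rz":0},{"grip":1,"x":0,"y":0,"z":-30,"rx":0,"ry":0,"rz":0},{"grip":1,"x":0,"y":0,"z":-30,"rx":0,"ry":0,"rz":4},{"grip":1,"x":0,"y":0,"z":-25,"rx":0,"ry":0,"rz":4},{"grip":1,"x":0,"y":0,"z":-10,"rx":0,"ry":0,"rz":3.8},{"grip":1,"x":0,"y":0,"z":0,"rx":0,"ry":0,"rz":0}]';python3 to.py 558 289 138 -18.6
```

```text
time: 16.65
eef_pos: [0.4337, 0.2106, 0.295]
tcp_rot: [0.987, -0.162, 0.003, -0.001]
contact_force: [0.1, 0.6, -0.5]
opening: 0.461
t 16.65 grasp [433.7 210.6 140. ] yaw -18.6 tilt [ 0.0066  0.0016 -1.    ] F [ 0.1  0.6 -0.5] op 0.461
shift tool [  92.7 -114.     3. ] turn tool deg [-0.21 -0.33 -0.03] q6 goal 46.0 tool axes shift after turn [  92.8 -114.     2. ]
```

```bash
python3 -m jog '[{"grip":1,"x":14,"y":-17,"z":0,"rx":0,"ry":0,"rz":0},{"grip":1,"x":25,"y":-31,"z":0,"rx":0,"ry":0,"rz":0},{"grip":1,"x":25,"y":-31,"z":0,"rx":0,"ry":0,"rz":0},{"grip":1,"x":20,"y":-25,"z":0,"rx":0,"ry":0,"rz":0},{"grip":1,"x":9,"y":-10,"z":0,"rx":0,"ry":0,"rz":0},{"grip":1,"x":0,"y":0,"z":0,"rx":0,"ry":0,"rz":0},{"grip":1,"x":0,"y":0,"z":0,"rx":0,"ry":0,"rz":0}]';python3 to.py 558 289 36 -18.6
```

```text
time: 17.23
eef_pos: [0.5569, 0.2886, 0.2894]
tcp_rot: [0.987, -0.161, -0.002, 0.001]
contact_force: [-0.2, 0.0, -1.0]
opening: 0.462
t 17.2333 grasp [556.9 288.6 134.4] yaw -18.5 tilt [-0.0038 -0.0014 -1.    ] F [-0.2  0.  -1. ] op 0.462
shift tool [ 1.2 -1.  98.4] turn tool deg [0.14 0.18 0.11] q6 goal 46.0 tool axes shift after turn [ 0.9 -0.7 98.4]
```

```bash
python3 -m jog '[{"grip":1,"x":1,"y":-1,"z":15,"rx":0,"ry":0,"rz":0},{"grip":1,"x":0,"y":0,"z":28,"rx":0,"ry":0,"rz":0},{"grip":1,"x":0,"y":0,"z":28,"rx":0,"ry":0,"rz":0},{"grip":1,"x":0,"y":0,"z":15,"rx":0,"ry":0,"rz":0},{"grip":1,"x":0,"y":0,"z":6,"rx":0,"ry":0,"rz":0},{"grip":1,"x":0,"y":0,"z":0,"rx":0,"ry":0,"rz":0},{"grip":1,"x":0,"y":0,"z":0,"rx":0,"ry":0,"rz":0}]';python3 to.py 558 289 36 -18.6
```

```text
time: 17.82
eef_pos: [0.5586, 0.2892, 0.2001]
tcp_rot: [0.987, -0.161, 0.0, -0.0]
contact_force: [0.4, -0.3, 0.3]
opening: 0.464
t 17.8167 grasp [558.6 289.2  45.1] yaw -18.6 tilt [ 4.e-04  1.e-04 -1.e+00] F [ 0.4 -0.3  0.3] op 0.464
shift tool [-0.6  0.4  9.1] turn tool deg [-0.02 -0.02  0.02] q6 goal 46.0 tool axes shift after turn [-0.6  0.4  9.1]
```

```bash
python3 -m jog '[{"grip":1,"x":0,"y":0,"z":5,"rx":0,"ry":0,"rz":0},{"grip":1,"x":0,"y":0,"z":3,"rx":0,"ry":0,"rz":0},{"grip":1,"x":0,"y":0,"z":1,"rx":0,"ry":0,"rz":0},{"grip":1,"x":0,"y":0,"z":0,"rx":0,"ry":0,"rz":0}]';python3 to.py 558 289 36 -18.6
```

```text
time: 18.15
eef_pos: [0.5589, 0.2893, 0.1913]
tcp_rot: [0.987, -0.161, 0.001, -0.0]
contact_force: [0.4, -0.1, -1.1]
opening: 0.461
t 18.15 grasp [558.9 289.3  36.3] yaw -18.6 tilt [ 1.1e-03  3.0e-04 -1.0e+00] F [ 0.4 -0.1 -1.1] op 0.461
shift tool [-0.7  0.6  0.3] turn tool deg [-0.04 -0.05  0.02] q6 goal 46.0 tool axes shift after turn [-0.7  0.6  0.3]
```

```bash
python3 -m jog '[{"grip":1,"x":0,"y":0,"z":1,"rx":0,"ry":0,"rz":0},{"grip":1,"x":0,"y":0,"z":0,"rx":0,"ry":0,"rz":0}]';python3 to.py 558 289 36 -18.6
```

```text
time: 18.32
eef_pos: [0.559, 0.2894, 0.1912]
tcp_rot: [0.987, -0.161, 0.0, -0.0]
contact_force: [-1.8, -0.7, 4.5]
opening: 0.466
t 18.3167 grasp [559.  289.4  36.2] yaw -18.6 tilt [ 6.e-04  1.e-04 -1.e+00] F [-1.8 -0.7  4.5] op 0.466
shift tool [-0.8  0.7  0.2] turn tool deg [-0.02 -0.03  0.03] q6 goal 46.0 tool axes shift after turn [-0.8  0.7  0.2]
```

Contact (4.5 N). I release and go up.

```bash
python3 -m jog '[{"grip":0.4,"x":0,"y":0,"z":0,"rx":0,"ry":0,"rz":0},{"grip":0.1,"x":0,"y":0,"z":0,"rx":0,"ry":0,"rz":0},{"grip":0,"x":0,"y":0,"z":0,"rx":0,"ry":0,"rz":0},{"grip":0,"x":0,"y":0,"z":-15,"rx":0,"ry":0,"rz":0},{"grip":0,"x":0,"y":0,"z":-35,"rx":0,"ry":0,"rz":0},{"grip":0,"x":0,"y":0,"z":-40,"rx":0,"ry":0,"rz":0},{"grip":0,"x":0,"y":0,"z":-40,"rx":0,"ry":0,"rz":0},{"grip":0,"x":0,"y":0,"z":-10,"rx":0,"ry":0,"rz":0}]';
python3 - <<'E'
from h import *
c=read_camera("wrist");crop(c,150,370,70,250,3,"pics/w12.png")
E
python3 to.py 661 -32 170 36.3;python3 to.py 661 -32 170 -53.7
```

```text
time: 18.98
eef_pos: [0.5603, 0.2899, 0.3394]
tcp_rot: [0.987, -0.161, 0.006, -0.003]
contact_force: [0.8, 0.2, 0.7]
opening: 1.003
t 19.0333 grasp [560.3 289.9 184.1] yaw -18.6 tilt [ 0.0137  0.0045 -0.9999] F [0.9 0.6 1.4] op 1.001
shift tool [197.8 273.2  14. ] turn tool deg [ -0.14  -0.85 -54.87] q6 goal -39.1 tool axes shift after turn [-109.4  319.1   14.1]
t 19.0333 grasp [560.3 289.9 184.1] yaw -18.6 tilt [ 0.0137  0.0045 -0.9999] F [0.9 0.6 1.4] op 1.001
shift tool [197.8 273.2  14. ] turn tool deg [-0.68 -0.49 35.13] q6 goal 50.9 tool axes shift after turn [319.1 109.4  14.1]
```

View pics/w12.png

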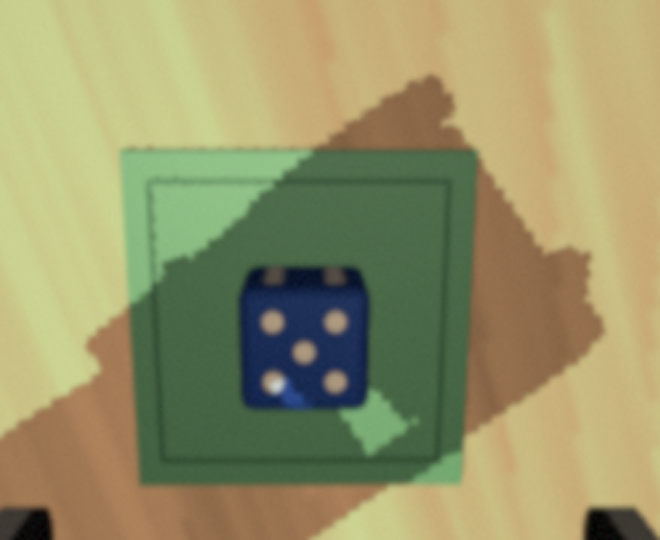

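```bash
python3 - <<'E'
from h import *
c=read_camera("wrist");f=lambda a,z:plane(c,(np.array(a)+.5)/3-.5+[150,70],z)[:,:2].mean(0)*1000
d=f([(304,352),(272,322),(336,322),(273,382),(335,382)],.048);m=f([(121,149),(477,151),(461,484),(140,484)],.008);print(d,m,d-m)
E
python3 -m jog '[{"grip":0,"x":0,"y":0,"z":0,"rx":0,"ry":0,"rz":7},{"grip":0,"x":0,"y":0,"z":0,"rx":0,"ry":0,"rz":7},{"grip":0,"x":0,"y":0,"z":0,"rx":0,"ry":0,"rz":7},{"grip":0,"x":0,"y":0,"z":0,"rx":0,"ry":0,"rz":7},{"grip":0,"x":0,"y":0,"z":0,"rx":0,"ry":0,"rz":7},{"grip":0,"x":0,"y":0,"z":0,"rx":0,"ry":0,"rz":0}]';python3 to.py 661 -32 180 -53.7
```

```text
[558.9425833  288.68328011] [556.92667985 287.37050477] [2.01590345 1.31277534]
time: 19.58
eef_pos: [0.5579, 0.289, 0.3271]
tcp_rot: [0.892, -0.452, -0.002, 0.002]
contact_force: [-0.2, 0.3, -0.1]
opening: 1.001
t 19.5833 grasp [557.9 289.  172.1] yaw -53.7 tilt [-0.0044 -0.0014 -1.    ] F [-0.2  0.3 -0.1] op 1.001
shift tool [319.7 106.9  -7.9] turn tool deg [ 0.25  0.08 -0.  ] q6 goal 50.9 tool axes shift after turn [319.7 106.9  -7.9]
```

Blue die is within 2.4 mm of the mat's middle. On to the red die.

```bash
python3 -m jog '[{"grip":0,"x":30,"y":10,"z":0,"rx":0,"ry":0,"rz":0},{"grip":0,"x":39,"y":13,"z":0,"rx":0,"ry":0,"rz":0},{"grip":0,"x":39,"y":13,"z":0,"rx":0,"ry":0,"rz":0},{"grip":0,"x":39,"y":13,"z":0,"rx":0,"ry":0,"rz":0},{"grip":0,"x":39,"y":13,"z":0,"rx":0,"ry":0,"rz":0},{"grip":0,"x":39,"y":13,"z":0,"rx":0,"ry":0,"rz":0},{"grip":0,"x":39,"y":13,"z":0,"rx":0,"ry":0,"rz":0},{"grip":0,"x":38,"y":13,"z":0,"rx":0,"ry":0,"rz":0}]';python3 -m jog '[{"grip":0,"x":18,"y":6,"z":0,"rx":0,"ry":0,"rz":0},{"grip":0,"x":0,"y":0,"z":0,"rx":0,"ry":0,"rz":0},{"grip":0,"x":0,"y":0,"z":0,"rx":0,"ry":0,"rz":0},{"grip":0,"x":0,"y":0,"z":0,"rx":0,"ry":0,"rz":0}]';python3 to.py 660.5 -32 26 -53.7
python3 - <<'E'
from h import *
c=read_camera("wrist");crop(c,190,330,90,230,4,"pics/w13.png")
E
```

```text
time: 20.25
eef_pos: [0.6564, -0.0158, 0.3279]
tcp_rot: [0.893, -0.449, -0.001, 0.0]
contact_force: [0.4, 0.3, 0.3]
opening: 0.994
time: 20.58
eef_pos: [0.662, -0.0312, 0.3283]
tcp_rot: [0.893, -0.45, -0.001, 0.0]
contact_force: [0.1, -0.1, -0.6]
opening: 1.003
t 20.5833 grasp [662.  -31.2 173.3] yaw -53.5 tilt [-0.0026  0.001  -1.    ] F [ 0.1 -0.1 -0.6] op 1.003
shift tool [1.000e-01 1.500e+00 1.473e+02] turn tool deg [0.08 0.14 0.22] q6 goal 50.9 tool axes shift after turn [ -0.2   1.7 147.3]
```

View pics/w13.png

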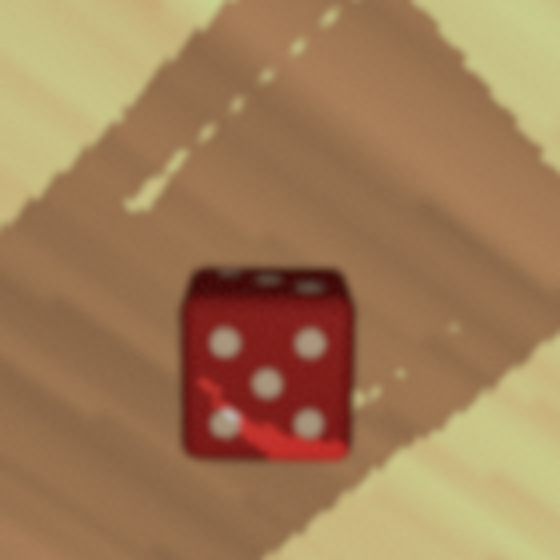

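The red die is square to the jaws, with its centre pip at column 257. I descend.

```bash
python3 - <<'E'
from h import *
c=read_camera("wrist");print(plane(c,(np.array([(267,383),(225,343),(310,343),(226,424),(308,424)])+.5)/4-.5+[190,90],.04).mean(0)*1000)
E
python3 -m jog '[{"grip":0,"x":0,"y":1.5,"z":30,"rx":0,"ry":0,"rz":0},{"grip":0,"x":0,"y":0,"z":36,"rx":0,"ry":0,"rz":0},{"grip":0,"x":0,"y":0,"z":36,"rx":0,"ry":0,"rz":0},{"grip":0,"x":0,"y":0,"z":28,"rx":0,"ry":0,"rz":0},{"grip":0,"x":0,"y":0,"z":16,"rx":0,"ry":0,"rz":0},{"grip":0,"x":0,"y":0,"z":0,"rx":0,"ry":0,"rz":0},{"grip":0,"x":0,"y":0,"z":0,"rx":0,"ry":0,"rz":0}]';python3 to.py 660.5 -32 26 -53.7
```

```text
[660.34682032 -32.20401476  40.        ]
time: 21.27
eef_pos: [0.6607, -0.0313, 0.1827]
tcp_rot: [0.893, -0.45, -0.001, 0.0]
contact_force: [-0.5, -0.1, 0.8]
opening: 1.001
t 21.2667 grasp [660.7 -31.3  27.7] yaw -53.5 tilt [-2.5e-03  6.0e-04 -1.0e+00] F [-0.5 -0.1  0.8] op 1.001
shift tool [0.4 0.6 1.7] turn tool deg [0.1  0.11 0.24] q6 goal 50.9 tool axes shift after turn [0.4 0.6 1.7]
```

```bash
python3 -m jog '[{"grip":0.2,"x":0.5,"y":0.5,"z":2,"rx":0,"ry":0,"rz":0},{"grip":0.4,"x":0,"y":0,"z":0,"rx":0,"ry":0,"rz":0},{"grip":0.7,"x":0,"y":0,"z":0,"rx":0,"ry":0,"rz":0},{"grip":1,"x":0,"y":0,"z":0,"rx":0,"ry":0,"rz":0},{"grip":1,"x":0,"y":0,"z":0,"rx":0,"ry":0,"rz":0},{"grip":1,"x":0,"y":0,"z":0,"rx":0,"ry":0,"rz":0},{"grip":1,"x":0,"y":0,"z":0,"rx":0,"ry":0,"rz":0}]' 35;python3 to.py 660.5 -32 26 -53.7
python3 -m jog '[{"grip":1,"x":0,"y":0,"z":-20,"rx":0,"ry":0,"rz":0},{"grip":1,"x":0,"y":0,"z":-30,"rx":0,"ry":0,"rz":-6},{"grip":1,"x":0,"y":0,"z":-30,"rx":0,"ry":0,"rz":-7},{"grip":1,"x":0,"y":0,"z":-30,"rx":0,"ry":0,"rz":-7},{"grip":1,"x":0,"y":0,"z":-10,"rx":0,"ry":0,"rz":-7},{"grip":1,"x":0,"y":0,"z":0,"rx":0,"ry":0,"rz":-7},{"grip":1,"x":0,"y":0,"z":0,"rx":0,"ry":0,"rz":-7},{"grip":1,"x":0,"y":0,"z":0,"rx":0,"ry":0,"rz":-6.8}]'
python3 - <<'E'
import numpy as np
t=np.radians(-5.7)
for C in[(450.5,-8.5)]: print(np.array(C)+81*np.array([-np.sin(t),np.cos(t)]))
E
python3 to.py 459 72 140 -5.7
```

```text
time: 21.85
eef_pos: [0.662, -0.0336, 0.1836]
tcp_rot: [0.893, -0.451, 0.001, -0.0]
contact_force: [-0.1, 0.4, 6.0]
opening: 0.46
t 21.85 grasp [662.  -33.6  28.6] yaw -53.6 tilt [ 2.8e-03 -4.0e-04 -1.0e+00] F [-0.1  0.4  6. ] op 0.46
shift tool [-2.1  0.3  2.6] turn tool deg [-0.12 -0.12  0.11] q6 goal 50.9 tool axes shift after turn [-2.1  0.3  2.6]
time: 22.52
eef_pos: [0.6609, -0.0334, 0.3017]
tcp_rot: [0.999, -0.047, -0.0, 0.0]
contact_force: [0.2, -0.1, -1.3]
opening: 0.462
[458.54489973  72.09950117]
t 22.5167 grasp [660.9 -33.4 146.7] yaw -5.4 tilt [-3.e-04 -0.e+00 -1.e+00] F [ 0.2 -0.1 -1.3] op 0.462
shift tool [-211.   -85.8    6.8] turn tool deg [0.   0.02 0.26] q6 goal 14.6 tool axes shift after turn [-211.4  -84.8    6.7]
```

```bash
python3 -m jog '[{"grip":1,"x":-20,"y":-8,"z":0,"rx":0,"ry":0,"rz":0},{"grip":1,"x":-36,"y":-15,"z":0,"rx":0,"ry":0,"rz":0},{"grip":1,"x":-36,"y":-15,"z":0,"rx":0,"ry":0,"rz":0},{"grip":1,"x":-36,"y":-15,"z":0,"rx":0,"ry":0,"rz":0},{"grip":1,"x":-36,"y":-15,"z":0,"rx":0,"ry":0,"rz":0},{"grip":1,"x":-30,"y":-11,"z":0,"rx":0,"ry":0,"rz":0},{"grip":1,"x":-17,"y":-6,"z":0,"rx":0,"ry":0,"rz":0},{"grip":1,"x":0,"y":0,"z":0,"rx":0,"ry":0,"rz":0}]';python3 -m jog '[{"grip":1,"x":0,"y":0,"z":0,"rx":0,"ry":0,"rz":0},{"grip":1,"x":0,"y":0,"z":0,"rx":0,"ry":0,"rz":0}]';python3 to.py 458.5 72.1 28 -5.7
python3 - <<'E'
from h import *
c=read_camera("wrist");cv2.imwrite("pics/w14.png",c["frame"][:,:,::-1])
E
```

```text
time: 23.18
eef_pos: [0.4564, 0.0739, 0.3003]
tcp_rot: [0.999, -0.049, -0.002, -0.0]
contact_force: [0.6, 0.1, -1.4]
opening: 0.467
time: 23.35
eef_pos: [0.4605, 0.0721, 0.3021]
tcp_rot: [0.999, -0.051, 0.001, 0.0]
contact_force: [1.0, 0.4, -0.6]
opening: 0.463
t 23.35 grasp [460.5  72.1 147.1] yaw -5.8 tilt [ 1.5e-03 -3.0e-04 -1.0e+00] F [ 1.   0.4 -0.6] op 0.463
shift tool [ -2.2   0.2 119.1] turn tool deg [ 0.01 -0.09 -0.1 ] q6 goal 14.6 tool axes shift after turn [ -2.    0.2 119.1]
```

View pics/w14.png

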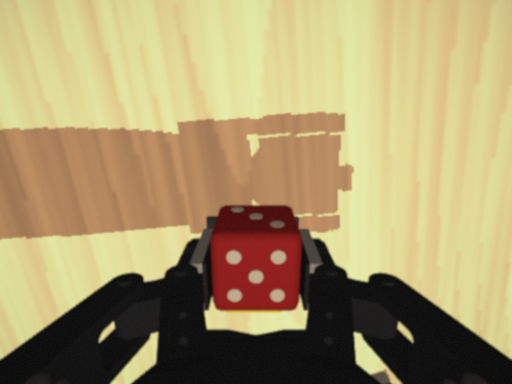

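```bash
python3 -m jog '[{"grip":1,"x":-1.5,"y":1,"z":20,"rx":0,"ry":0,"rz":0},{"grip":1,"x":0,"y":0,"z":32,"rx":0,"ry":0,"rz":0},{"grip":1,"x":0,"y":0,"z":32,"rx":0,"ry":0,"rz":0},{"grip":1,"x":0,"y":0,"z":20,"rx":0,"ry":0,"rz":0},{"grip":1,"x":0,"y":0,"z":9,"rx":0,"ry":0,"rz":0},{"grip":1,"x":0,"y":0,"z":0,"rx":0,"ry":0,"rz":0},{"grip":1,"x":0,"y":0,"z":0,"rx":0,"ry":0,"rz":0}]';python3 to.py 458.5 72.1 28.6 -5.7
```

```text
time: 23.98
eef_pos: [0.4592, 0.0712, 0.189]
tcp_rot: [0.999, -0.051, 0.0, 0.0]
contact_force: [0.8, 0.5, -0.2]
opening: 0.463
t 23.9833 grasp [459.2  71.2  34. ] yaw -5.8 tilt [ 2.e-04 -1.e-04 -1.e+00] F [ 0.8  0.5 -0.2] op 0.463
shift tool [-0.8 -0.8  5.4] turn tool deg [ 0.   -0.01 -0.12] q6 goal 14.6 tool axes shift after turn [-0.8 -0.8  5.4]
```

```bash
python3 -m jog '[{"grip":1,"x":0,"y":0,"z":3,"rx":0,"ry":0,"rz":0},{"grip":1,"x":0,"y":0,"z":2,"rx":0,"ry":0,"rz":0},{"grip":1,"x":0,"y":0,"z":1,"rx":0,"ry":0,"rz":0},{"grip":1,"x":0,"y":0,"z":0,"rx":0,"ry":0,"rz":0}]';python3 to.py 458.5 72.1 28.6 -5.7
```

```text
time: 24.32
eef_pos: [0.4587, 0.0716, 0.1836]
tcp_rot: [0.999, -0.05, 0.001, 0.0]
contact_force: [-0.1, -0.2, 1.8]
opening: 0.464
t 24.3167 grasp [458.7  71.6  28.6] yaw -5.8 tilt [ 2.1e-03 -2.0e-04 -1.0e+00] F [-0.1 -0.2  1.8] op 0.464
shift tool [-0.3 -0.5 -0. ] turn tool deg [-0.   -0.12 -0.08] q6 goal 14.6 tool axes shift after turn [-0.3 -0.5 -0. ]
```

```bash
python3 -m jog '[{"grip":0.4,"x":0,"y":0,"z":0,"rx":0,"ry":0,"rz":0},{"grip":0.1,"x":0,"y":0,"z":0,"rx":0,"ry":0,"rz":0},{"grip":0,"x":0,"y":0,"z":0,"rx":0,"ry":0,"rz":0},{"grip":0,"x":0,"y":0,"z":-15,"rx":0,"ry":0,"rz":0},{"grip":0,"x":0,"y":0,"z":-35,"rx":0,"ry":0,"rz":0},{"grip":0,"x":0,"y":0,"z":-40,"rx":0,"ry":0,"rz":0},{"grip":0,"x":0,"y":0,"z":-40,"rx":0,"ry":0,"rz":0},{"grip":0,"x":0,"y":0,"z":-40,"rx":0,"ry":0,"rz":0}]';python3 -m jog '[{"grip":0,"x":0,"y":-10,"z":-30,"rx":0,"ry":0,"rz":0},{"grip":0,"x":0,"y":-10,"z":-10,"rx":0,"ry":0,"rz":0},{"grip":0,"x":0,"y":0,"z":0,"rx":0,"ry":0,"rz":0},{"grip":0,"x":0,"y":0,"z":0,"rx":0,"ry":0,"rz":0}]'
python3 - <<'E'
from h import *
c=read_camera("wrist");cv2.imwrite("pics/w15.png",c["frame"][:,:,::-1])
E
```

```text
time: 24.98
eef_pos: [0.4576, 0.0717, 0.3544]
tcp_rot: [0.999, -0.05, -0.0, -0.0]
contact_force: [0.9, -0.3, -0.0]
opening: 1.004
time: 25.32
eef_pos: [0.4599, 0.0919, 0.3919]
tcp_rot: [0.999, -0.05, -0.0, 0.0]
contact_force: [0.0, 0.1, 0.6]
opening: 1.0
```

View pics/w15.png

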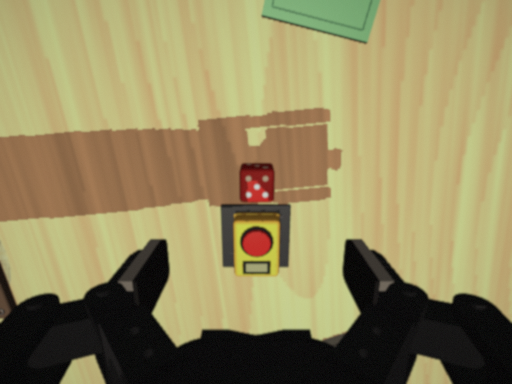

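The red die stands at (257,184) left of the coaster (top edge at row 205), aligned with it, and the timer is upright. I back away for a clear top view.

```bash
python3 -m jog '[{"grip":0,"x":0,"y":-30,"z":0,"rx":0,"ry":0,"rz":0},{"grip":0,"x":0,"y":-40,"z":0,"rx":0,"ry":0,"rz":0},{"grip":0,"x":0,"y":-40,"z":0,"rx":0,"ry":0,"rz":0},{"grip":0,"x":-12,"y":-38,"z":0,"rx":0,"ry":0,"rz":0},{"grip":0,"x":-15,"y":-38,"z":0,"rx":0,"ry":0,"rz":0},{"grip":0,"x":-15,"y":-38,"z":0,"rx":0,"ry":0,"rz":0},{"grip":0,"x":-20,"y":-36,"z":0,"rx":0,"ry":0,"rz":0},{"grip":0,"x":-20,"y":-36,"z":0,"rx":0,"ry":0,"rz":0}]';python3 -m jog '[{"grip":0,"x":-25,"y":-33,"z":0,"rx":0,"ry":0,"rz":0},{"grip":0,"x":-25,"y":-33,"z":0,"rx":0,"ry":0,"rz":0},{"grip":0,"x":-25,"y":-33,"z":0,"rx":0,"ry":0,"rz":0},{"grip":0,"x":-25,"y":-33,"z":0,"rx":0,"ry":0,"rz":0},{"grip":0,"x":-25,"y":-30,"z":0,"rx":0,"ry":0,"rz":0},{"grip":0,"x":-20,"y":-20,"z":0,"rx":0,"ry":0,"rz":0},{"grip":0,"x":0,"y":0,"z":0,"rx":0,"ry":0,"rz":0}]'
python3 - <<'E'
from h import *
c=read_camera("top");cv2.imwrite("pics/top16.png",c["frame"][:,:,::-1]);crop(c,215,275,205,265,10,"pics/top16c.png");crop(c,90,400,150,260,2,"pics/top16d.png")
c=read_camera("scene");crop(c,100,400,130,300,2,"pics/s16.png")
E
```

```text
time: 26.03
eef_pos: [0.4073, 0.3954, 0.3888]
tcp_rot: [0.999, -0.051, -0.002, 0.002]
contact_force: [1.1, 0.7, 0.2]
opening: 1.0
time: 26.62
eef_pos: [0.2791, 0.5925, 0.3882]
tcp_rot: [0.999, -0.048, -0.002, 0.002]
contact_force: [-0.0, 0.2, 0.2]
opening: 1.002
```

View pics/top16c.png

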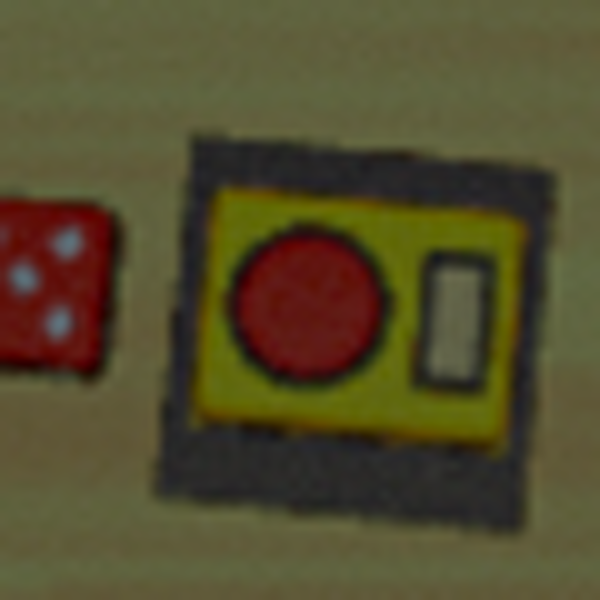

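View pics/top16d.png

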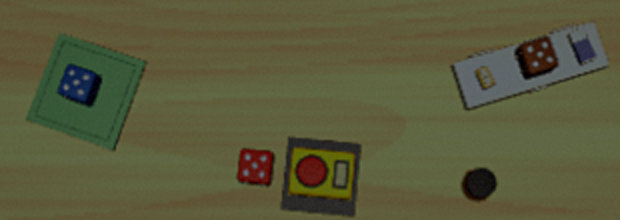

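View pics/s16.png

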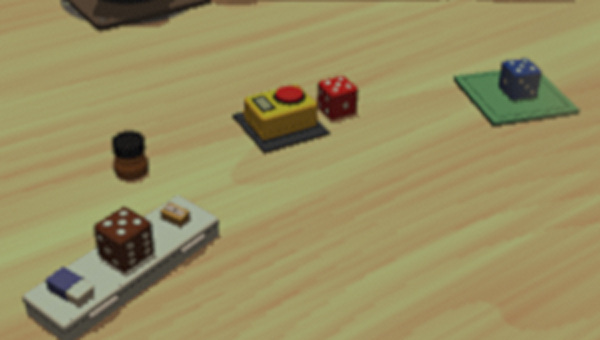

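Everything is in place by eye. I measure it all from the top view.

```bash
python3 - <<'E'
from h import *
c=read_camera("top");f=c["frame"].astype(int);r,g,b=f[...,0],f[...,1],f[...,2]
P=lambda a,z:plane(c,(np.array(a)+.5)/10-.5+[215,205],z)[:,:2]*1000
C=P([(190,138),(555,175),(525,530),(155,495)],.006).mean(0);T=P([(217,187),(527,213),(503,445),(195,418)],.04).mean(0)
t=np.radians(-5.7);A=np.array([[np.cos(t),np.sin(t)],[-np.sin(t),np.cos(t)]])
def die(m,u0,u1,v0,v1,z):
    o=np.zeros_like(m);o[v0:v1,u0:u1]=m[v0:v1,u0:u1];R=rect(c,blob(o),z);print(R);return np.array(R[:2])
red=die((r>55)&(g<40),200,228,220,250,.04);blue=die((b>55)&(b-r>25),115,145,178,205,.048);wal=die((r>50)&(r-b>20),345,372,165,190,.065)
print("coaster",C,"timer rel",A@(T-C),"red rel",A@(red-C),"gap",(A@(red-C))[1]-65)
print("blue rel mat",blue-[557.7,287.4],"walnut - mid",wal-[588.5,-270.5])
E
python3 to.py 300 600 230 -5.7
```

```text
(460.6, 70.1, 38.7, 38.8, 84.7)
(560.8, 288.5, 37.1, 37.1, 71.7)
(595.2, -264.4, 49.4, 55.2, 0.2)
coaster [451.13244842  -8.73515462] timer rel [ 1.03156407 -1.10967255] red rel [ 1.5908521  79.38567457] gap 14.385674567837114
blue rel mat [3.1 1.1] walnut - mid [6.7 6.1]
t 26.7667 grasp [282.6 589.4 234.5] yaw -5.8 tilt [-0.0024 -0.0048 -1.    ] F [ 0.9 -0.3  0.2] op 1.0
shift tool [ 16.2 -12.3   4.4] turn tool deg [ 0.29  0.11 -0.06] q6 goal 69.1 tool axes shift after turn [ 16.2 -12.3   4.5]
```

The walnut mask took in table (49×55 mm), so I check that one from an enlarged crop.

```bash
python3 - <<'E'
from h import *
c=read_camera("top");crop(c,310,400,155,210,8,"pics/top17.png")
E
```

```text
(no output)
```

View pics/top17.png

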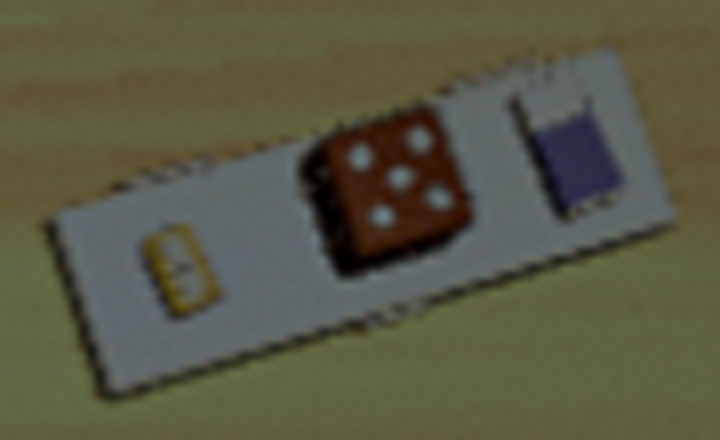

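```bash
python3 - <<'E'
from h import *
c=read_camera("top")
f=lambda a,z:plane(c,(np.array(a)+.5)/8-.5+[310,155],z)[:,:2].mean(0)*1000
D=f([(401,178),(360,157),(421,138),(381,217),(440,199)],.065);S=f([(181,270)],.037)
E=f([(571,141)],.038);L=f([(52,215),(615,48),(675,220),(105,395)],.025)
t=np.radians(16.7);A=np.array([[np.cos(t),np.sin(t)],[-np.sin(t),np.cos(t)]])
print("die",D,"S",S,"E",E,"lid",L,"rel mid",A@(D-(S+E)/2),"rel lid",A@(D-L))
E
python3 - <<'E'
from h import *
s=get_state();print(s["time"],s["dq"].round(3),s["contact_force"].round(1))
E
```

```text
die [ 590.68514595 -272.07103484] S [ 568.19058441 -208.92782199] E [ 608.66775011 -332.66797036] lid [ 587.04007348 -269.5471049 ] rel mid [ 1.79497735 -1.86772006] rel lid [ 2.76605459 -3.46492679]
26.8667 [-0.007 -0.013 -0.011  0.002 -0.001 -0.   ] [ 0.1 -0.1  0.8]
```

All within 2–3 mm, and the eraser and sharpener read within 1 mm of their first measurements. I hand in.

```bash
python3 -c "
from plant import sign_off;print(sign_off())"
```

```text
the job is handed in; nothing more can be done
None
```

The shelf is set out as asked, and I handed the job in at about 27 s of the 99 s allowed. I moved the walnut die first, then the timer, the blue die and the red die. The timer stayed upright in every picture I took of it.

My last checks, with the arm backed away and touching nothing:

| Item | Where it stands | Measured offset |
|---|---|---|
| Walnut die | On the tin's lid | About 2 mm from midway between eraser and sharpener (top view); about 3 mm (wrist view) |
| Timer | On the coaster, square to it | About 1.5 mm from the middle |
| Blue die | On the mat | About 2.5–3 mm from the middle |
| Red die | On the shelf, left of the coaster, square to it | About 14 mm clear (16 mm aimed for), 1.6 mm off the middle of the edge |

- **Left alone:** the eraser and sharpener measured within 1 mm of where they started. I only checked the jar by eye; it looks unmoved and I never went near it.
- **Disagreements:** the wrist camera read 2–4 mm different from the top camera at the coaster, so I trusted the top and scene views, which agreed with each other. One automatic reading of the walnut die was spoiled (49 × 55 mm for a 40 mm cube) and put it about 9 mm off. I redid it from the pips in an enlarged picture.
- **Forces:** the highest wrist force I saw was about 18 N, when the timer touched the coaster.

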